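Knock jammed stir bars out of a flask into a cam-locked trough, then tray them

ROBOT

A 7-joint arm with a two-finger parallel gripper is mounted at the origin on a cart in front of the work surface, level with it; the furniture and walls round the work are solid. World frame = base frame: x ahead of the robot, y to its left, z up, the work surface at z = 0. Lengths are in mm, angles in rad, forces in N, time in s.
With the tool pointing down it reaches from about 400 to 875 mm from the base axis. Payload 4.4 kg.
Tool frame: the origin (TCP) lies on the centre line of the jaws, within the pads' length; the fingertips stand 11 mm ahead of it and the grasp point (between the pads) lies 8 mm behind it (ctrl.tips_ahead is the distance from the TCP to the fingertips, in mm); z points along the fingers, y is the line along which they close (so a half turn about z gives the same grasp; the last joint's range is limited). The gripper opens to 85 mm and grips with 20 to 120 N. Pads are 22 mm wide; open, the fingers measure 114 mm over their backs; the gripper's body (76 mm by 85 mm) begins 54 mm behind the grasp point. The pads swing forward as they close: fully open they stand 13 mm farther back than shut.
Start: joints at [-1.283, 0.628, 0.038, 1.517, -0.027, 0.996, -0.02], TCP at [225.179, 609.764, 221.613] pointing down, gripper open.
Joint ranges: [-3.06, 3.06], [-0.37, 2.12], [-1.25, 1.32], [0.18, 2.47], [-1.1, 4.24], [0.23, 1.98], [-2.94, 2.94]. Speed limits (rad/s): [2.57, 2.57, 3.14, 3.14, 3.14, 3.14, 3.14].

INTERFACE

Orientations are given as [roll, pitch, yaw] about the fixed x, y, z axes, in that order (R = Rz(yaw) Ry(pitch) Rx(roll)).
In Python, from cell import ctrl, eyes, job gives the robot as it stands. The module is installed in compiled form; this text tells all that it offers.
- The arm moves only by the tool carry_out, never from a script. Its argument "moves" is a list of rows, each an object of numbers: "tx", "ty", "tz": the shift along the tool's x, y, z as a fraction of full scale; "twist": the turn about the tool's z as a fraction of full scale; "fingers": the opening, from 0 (shut) to 1 (fully open). In form: [{"tx": .., "ty": .., "tz": .., "twist": .., "fingers": ..}, ...]. A call has 1 to 12 rows; each row shifts and turns the commanded pose from where the row before left it, along the tool's axes as they then stand; what a row does not reach is not made up. Full scale, the value 1, is 0.3 m for a shift and pi rad for a turn. A row lasts 1/8 s, in which the tool goes at most 62.5 mm and 10.7 degrees, less where a joint would pass 70% of its speed; a pose out of reach is approached as far as the arm can. A call with a number of a shift or a turn outside -1 to 1 is refused whole. A call with a gripper value outside its range is refused whole. The fingers move at their own pace and stop on an object; the grip force is fixed at half the most. Time passes only in rows, so rows that do not move let the fingers close. It gives the time, the measured TCP pose, the force, the opening and the grip force at its end, in the units of the state.
- ctrl.read_state(): the state, without advancing time (a new reading comes with each control period).
- eyes.get_image(name): name is "scene" or "top" or "wrist"; returns a dict with "color" (384x512x3 uint8, blue, green, red), "fovy" (degrees; the focal length in pixels is half the picture's height over the tangent of half this angle, whatever the lens; pixels are square), "cx", "cy" (the principal point, pixels), "world_from_camera" (4x4, takes a point from camera to world coordinates). Camera axes: x right, y up, looking along -z (the intrinsics and any distortion apply to the point x, -y, -z); pixel columns grow to the right and rows downward; lengths in mm; the calibration is good to about 2 mm. A picture is of the moment at which its call begins. There is no depth.
- job.finish_job(): hands the job in; it is judged then, once.
The state is a dict: "clock": time; "qpos": joint angles; "qd": joint speeds; "tau": joint torques, N m; "eef_pos": TCP position; "tool_rot": TCP orientation; "force": force on the tool from outside, world axes, zero at the start; "torque": the same for the moment, N m; "width": finger opening in mm; "gripper_force": force on a finger pad.
Only numpy, scipy, OpenCV 4.12 (cv2) and the standard library are available. Lean on these libraries where they do the work, as an engineer would, in place of code of your own. Each camera call takes 0.05 s, during which the arm holds its last target. There are 200 camera calls.

TASK

Some big stir bars are jammed behind the neck of the tilted glass flask on the knock-out stand. Flip the cam lever over to free the catch trough, slide the trough fully in under the flask's mouth and flip the lever back to lock it, then tap lightly on the flask's upper side until every bar has dropped out into the trough; do not touch the bars while they are in the flask. After that free the trough, draw it fully back out and lock it again, and lay every bar flat on the floor of the drying tray, not one on another, leaving both bottles and the timer alone.

Things in the scene. Friction and masses are not known exactly. Their poses are not given: they have to be found in the camera images.
- stand: fixed knock-out stand: grey base plate 110 x 700 x 8 mm with steel guide rails along its y axis; origin on the worktop right below the centre of the flask's mouth, z up. The flask lies over its -y part, the trough slides over its +y part. The plate reaches from y -290 to y +410 mm
- flask: glass flask, body 70 mm across, 225 mm long, then a neck 54 mm across, 50 mm long, the mouth at its end. Its y axis runs along it, out of the mouth, 20 degrees below level; origin on its axis at the yoke's pivot, 265 mm behind the mouth; x axis = pivot. Bars lie one behind another against the 4 mm step where the neck starts (y 215 mm), centres some 10 mm below the axis
- flask_top (a point): point to tap: top of the flask's side, 195 mm from its pivot. The flask is sprung: it gives 1 mm here for about 0.4 N and swings on after a tap. Quick light taps (fingers at 0.2 to 0.3 m/s, pressing it 5 to 10 mm down and springing away at once) shake the bars over the step, one bar for one to five taps, or two at once; slow pressing does little
- flask_mouth (a point): centre of the flask's mouth, 130 mm above the worktop (fixed to the stand, same axes)
- trough (a joint): position of the catch trough on its slide, m: 0 = fully out (away from the flask, its +y end stop), 0.08 = fully in under the mouth (-y end stop). Stiff by about 2 N when free; the locked cam holds it against about 20 N
- trough_mid (a point): middle of the trough's groove (moves with it, axes as the stand). Dark steel, 280 mm long in y, 94 mm wide inside; the floor slopes down 11 degrees towards +y and rises 15 degrees from its middle line to both sides; side walls 35 mm high. Bars slide to the low end wall (top at z 57 mm) and queue in line along y, tilted 11 degrees. Only with the trough out do they lie clear of the flask
- post_top (a point): centre of the top of the trough's grip post: black, 18 x 18 mm and 55 mm high above the trough's deck (deck top at z 20 mm, post top at z 75 mm), beyond the trough's low end. Pinch it from above to slide the trough
- cam_lever (a joint): cam lever on the trough's deck, rad: 0 = locked, leaning 35 degrees from upright to the stand's -x side (towards the robot); 1.22 = free, leaning 35 degrees to the +x side. It turns about the stand's y direction, stays where it is left; near the locked end it takes 4 to 10 N at its tip, elsewhere about 1 N; it grips below about 0.6 and frees the trough above
- lever_pivot (a point): cam lever's pivot, 28 mm above the worktop, 44 mm nearer the flask than the post and 18 mm beyond the outside of the trough's low end wall
- lever_tip (a point): centre of the 18 mm ball at the lever's tip, 65 mm from the pivot; the lever's rod is 12 mm thick
- bar_a: white plastic-coated magnetic stirring bar, a plain rod with round ends, 26 mm thick and 68 mm long, about 50 g; origin at its centre, y axis along it. At the start it lies inside the flask, behind the narrow neck (or is absent)
- bar_b: white plastic-coated magnetic stirring bar, a plain rod with round ends, 26 mm thick and 68 mm long, about 50 g; origin at its centre, y axis along it. At the start it lies inside the flask, behind the narrow neck (or is absent)
- bar_c: white plastic-coated magnetic stirring bar, a plain rod with round ends, 26 mm thick and 68 mm long, about 50 g; origin at its centre, y axis along it. At the start it lies inside the flask, behind the narrow neck (or is absent)
- drying_tray: loose grey open tray, 130 x 190 mm (its x, y), 28 mm high, floor and walls 4 mm thick, about 0.45 kg; origin at the centre of its underside, z up
- wash_bottle: white screw-cap bottle, 50 mm across, 105 mm high; bystander; origin at the centre of its underside
- bench_timer: small white timer, 62 x 66 x 20 mm; bystander; origin at the centre of its underside
- amber_bottle: dark amber bottle, 42 mm across, 89 mm high; bystander; origin at the centre of its underside

How it is judged:
By the outcome, as a careful person would: the job done as asked, in the order asked, and still so for the second after the job is handed in, with the robot touching nothing.
Of bar_a, bar_b, bar_c only 2 to 3 are there at a start; the rules pass over those that are not, and their reading is None.
At some moment in a run one of drying_tray may be knocked a few centimetres aside while the robot is not near it.
Once in a run the grip may slacken for a moment while it holds something.
It also fails if it takes over 210 s, if anything falls off the work surface, if the arm or the gripper's body presses on something with over 40 N, if the wrist force passes 120 N, or if a joint passes its speed limit or range.

## Working session

There is one attempt and no reset: what is moved stays moved. The work goes in short steps, Python scripts to look and compute and a tool call to move; the robot and the scene stay as the last step left them, time stands still between calls to the robot, and variables do not carry over. Pictures are saved under pics/ and viewed, at most 14 in all, crops included, and the job is handed in when it is done.

Besides the shell and the picture viewer there is one more tool, called after "Call:" as a command line: name --argument value ..., lists and objects as JSON in quotes. carry_out: Moves the arm, as the interface text tells. Its arguments: {"type":"object","properties":{"moves":{"type":"array","items":{"type":"object","properties":{"tx":{"type":"number","minimum":-1,"maximum":1},"ty":{"type":"number","minimum":-1,"maximum":1},"tz":{"type":"number","minimum":-1,"maximum":1},"twist":{"type":"number","minimum":-1,"maximum":1},"fingers":{"type":"number"}}}}},"required":["moves"]}

```bash
mkdir -p pics; cat > h.py <<'E'
import numpy as np, cv2
from cell import ctrl, eyes, job
def snap(n,f=None):
    im=eyes.get_image(n)
    if f: cv2.imwrite('pics/'+f,im['color'])
    return im
def ray(im,u,v):
    h=im['color'].shape[0]; f=h/2/np.tan(np.radians(im['fovy'])/2)
    T=np.array(im['world_from_camera']); d=np.array([(u-im['cx'])/f,-(v-im['cy'])/f,-1.])
    return T[:3,3],T[:3,:3]@d
def onz(im,u,v,z):
    o,d=ray(im,u,v); return o+d*(z-o[2])/d[2]
def proj(im,p):
    h=im['color'].shape[0]; f=h/2/np.tan(np.radians(im['fovy'])/2)
    T=np.array(im['world_from_camera']); c=T[:3,:3].T@(np.array(p)-T[:3,3])
    return im['cx']+f*c[0]/-c[2], im['cy']-f*c[1]/-c[2]
E
python3 - <<'E'
from h import *
s=ctrl.read_state(); print({k:np.round(v,3) for k,v in s.items()}, ctrl.tips_ahead)
for n in ['scene','top','wrist']:
    im=snap(n,n+'0.png'); print(n,{k:np.round(v,3).tolist() for k,v in im.items() if k!='color'}, im.keys())
a=cv2.imread('pics/scene0.png');b=cv2.imread('pics/top0.png')
cv2.imwrite('pics/top0b.png',cv2.resize(b,(800,600),interpolation=cv2.INTER_CUBIC));cv2.imwrite('pics/scene0b.png',cv2.resize(a,(800,600),interpolation=cv2.INTER_CUBIC))
E
```

```text
{'clock': np.float64(0.0), 'qpos': array([-1.283,  0.629,  0.038,  1.518, -0.027,  0.996, -0.02 ]), 'qd': array([ 0.   , -0.   , -0.   ,  0.   , -0.001,  0.   ,  0.001]), 'tau': array([ 1.0000e-03, -5.6340e+01,  1.2270e+00, -1.9345e+01,  1.1000e-02,
        1.0000e-02, -0.0000e+00]), 'eef_pos': array([224.966, 609.159, 220.712]), 'tool_rot': array([-3.14 ,  0.   ,  2.788]), 'force': array([ 0.401, -0.128, -0.117]), 'torque': array([-0.02 ,  0.012, -0.067]), 'gripper_force': np.float64(0.0), 'width': np.float64(85.435)} 11.0
scene {'fovy': 53.041, 'cx': 261.283, 'cy': 188.217, 'world_from_camera': [[0.869, 0.356, -0.344, 72.465], [-0.495, 0.645, -0.583, -876.183], [0.015, 0.676, 0.736, 1175.246], [0.0, 0.0, 0.0, 1.0]]} dict_keys(['color', 'fovy', 'cx', 'cy', 'world_from_camera'])
top {'fovy': 47.384, 'cx': 254.396, 'cy': 189.405, 'world_from_camera': [[-0.012, 0.995, -0.096, 394.012], [-1.0, -0.013, -0.009, -96.479], [-0.011, 0.096, 0.995, 1654.529], [0.0, 0.0, 0.0, 1.0]]} dict_keys(['color', 'fovy', 'cx', 'cy', 'world_from_camera'])
wrist {'fovy': 69.069, 'cx': 255.439, 'cy': 196.169, 'world_from_camera': [[0.346, -0.887, -0.306, 144.27], [0.938, 0.327, 0.115, 639.335], [-0.002, -0.327, 0.945, 372.498], [0.0, 0.0, 0.0, 1.0]]} dict_keys(['color', 'fovy', 'cx', 'cy', 'world_from_camera'])
```

View pics/top0b.png

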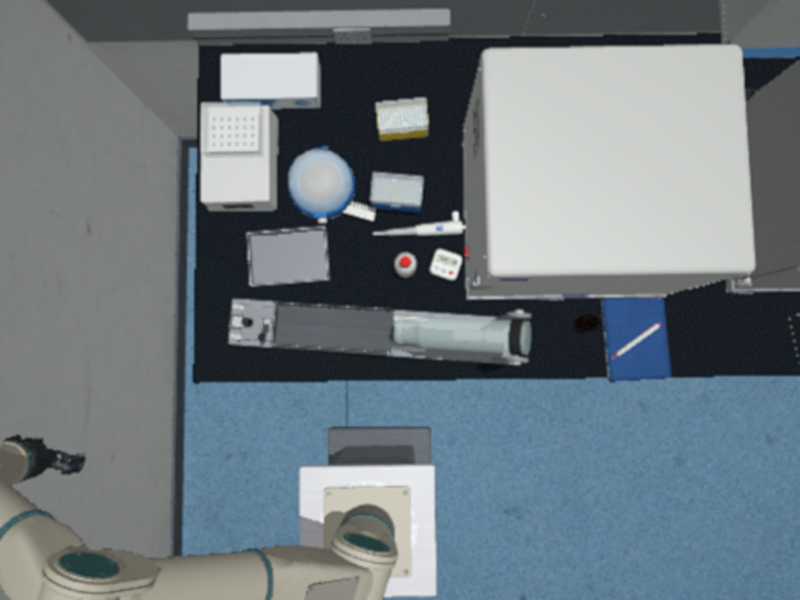

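View pics/scene0b.png

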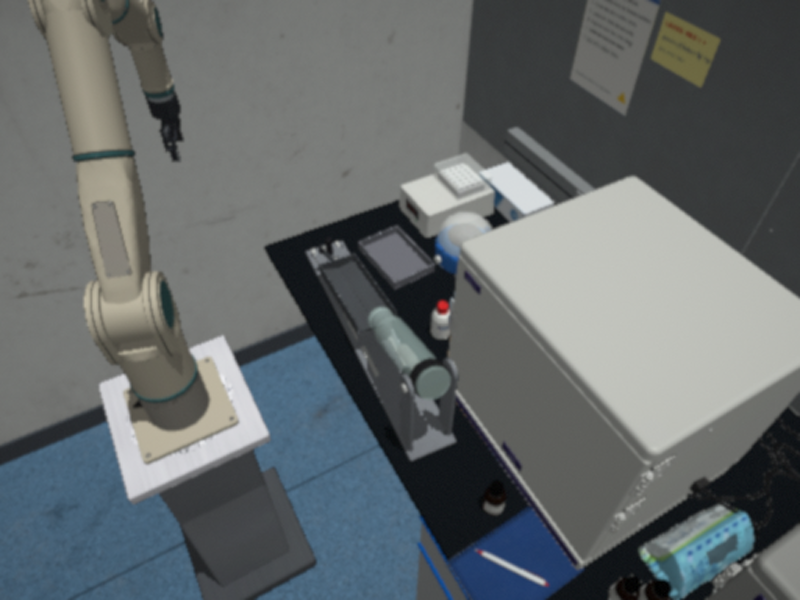

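Top view: the stand lies along the worktop edge, with the flask at right (400–530, 335) and the trough and lever at left (230–390, 320). The tray is at (288, 256), the wash bottle at (405, 263), the timer at (446, 264) and the amber bottle at (587, 323). I'll zoom in for the pixel measurements.

```bash
python3 - <<'E'
import cv2,numpy as np
b=cv2.imread('pics/top0.png')
c=b[140:240,140:345]; c=cv2.resize(c,(800,390),interpolation=cv2.INTER_CUBIC)
s=cv2.imread('pics/scene0.png')[145:225,190:300]; s=cv2.resize(s,(286,208),interpolation=cv2.INTER_CUBIC)
out=np.zeros((600,800,3),np.uint8); out[:390]=cv2.convertScaleAbs(c,alpha=1.6,beta=10); out[391:599,:286]=cv2.convertScaleAbs(s,alpha=1.6,beta=10)
cv2.imwrite('pics/c1.png',out)
E
```

```text
(no output)
```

View pics/c1.png

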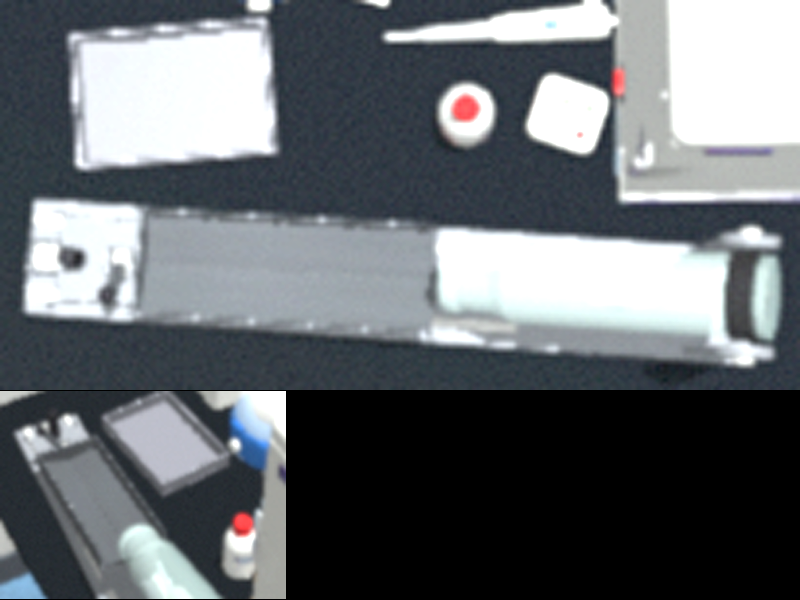

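Crop: the plate's left corners are at (35,200) and (22,315) and its right corners at about (782,237) and (773,360). The post top is at (72,257), and the lever runs from about (120,262) to its tip at (108,296). The tray corners are (70,35), (268,20), (277,152) and (80,168).

```bash
cat > m1.py <<'E'
from h import *
im=eyes.get_image('top')
def P(u,v,z): return onz(im,140+u/3.902,140+v/3.9,z)
pl=[P(*q,8) for q in [(35,200),(22,315),(773,360),(782,237)]]
for p in pl: print('plate',p.round())
print('len',np.linalg.norm(pl[0]-pl[3]),np.linalg.norm(pl[0]-pl[1]))
po=P(72,257,75); print('post',po.round(1)); print('tip',P(108,296,81).round(1),'piv',P(120,265,28).round(1))
t=np.array([P(*q,28) for q in [(70,35),(268,20),(277,152),(80,168)]]); print('tray',t.round(),t.mean(0).round())
print('mouth',P(432,285,130).round(1),'wall end of trough',P(138,265,57).round(1))
print('bottle',P(466,110,105).round(),'timer',P(568,115,20).round())
up=(pl[0]+pl[1])/2-(pl[2]+pl[3])/2; yaw=np.arctan2(-up[0],up[1]); print('stand yaw',yaw)
R=np.array([[np.cos(yaw),-np.sin(yaw)],[np.sin(yaw),np.cos(yaw)]])
e=np.mean(pl,0)[:2]; print('origin from plate centre', (e-R@[0,60]).round(1), 'post in stand', (R.T@(po[:2]-(e-R@[0,60]))).round(1))
E
python3 m1.py
```

```text
plate [551. 319.   8.]
plate [439. 330.   8.]
plate [ 388. -392.    8.]
plate [ 506. -404.    8.]
len 724.1037349603032 111.91348701832013
post [490.5 266.8  75. ]
tip [453.7 231.8  81. ] piv [485.2 231.5  28. ]
tray [[709. 282.  28.]
 [721.  90.  28.]
 [592.  81.  28.]
 [579. 271.  28.]] [650. 181.  28.]
mouth [458.2 -68.2 130. ] wall end of trough [483.4 208.8  57. ]
bottle [ 619. -101.  105.] timer [ 625. -199.   20.]
stand yaw -0.0667698090163559
origin from plate centre [466.7 -96.6] post in stand [ -0.5 364.2]
```

Call:
carry_out --moves '[{"twist":0.058,"fingers":0},{"twist":0.058,"fingers":0},{"twist":0.058,"fingers":0},{"twist":0.058,"fingers":0},{"twist":0.058,"fingers":0},{"twist":0.058,"fingers":0},{"twist":0.058,"fingers":0},{"fingers":0}]'

```text
validation failed for argument at $.mo...
```

Call:
carry_out --moves '[{"tx":-0.12,"ty":0.11,"fingers":0},{"tx":-0.12,"ty":0.11,"fingers":0},{"tx":-0.12,"ty":0.11,"fingers":0},{"tx":-0.12,"ty":0.11,"fingers":0},{"tx":-0.12,"ty":0.11,"fingers":0},{"tx":-0.12,"ty":0.11,"fingers":0},{"tx":-0.12,"ty":0.11,"fingers":0},{"tx":-0.12,"ty":0.1,"fingers":0},{"tx":-0.12,"ty":0.09,"fingers":0},{"fingers":0}]'

```text
validation failed for argument at $.mo...
```

```bash
python3 - <<'E'
from h import *
s=ctrl.read_state(); print({k:np.round(s[k],3) for k in ['clock','qpos','eef_pos','tool_rot','force','width']})
im=snap('wrist'); cv2.imwrite('pics/w1.png',cv2.convertScaleAbs(cv2.resize(im['color'],(800,600)),alpha=1.4,beta=10))
E
```

```text
{'clock': np.float64(0.2), 'qpos': array([-1.283,  0.629,  0.038,  1.518, -0.027,  0.996, -0.02 ]), 'eef_pos': array([225.054, 609.388, 221.029]), 'tool_rot': array([-3.14 ,  0.   ,  2.788]), 'force': array([0.596, 0.076, 0.291]), 'width': np.float64(85.612)}
```

View pics/w1.png

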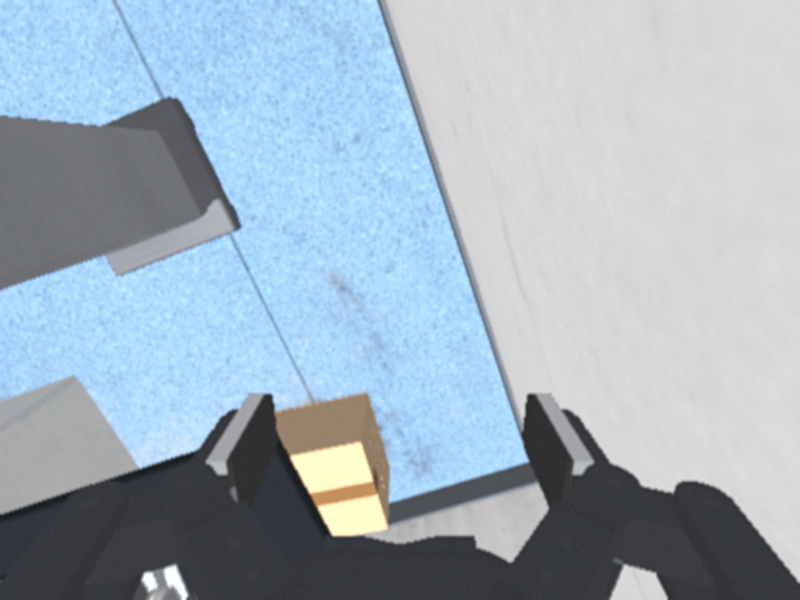

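The wrist view shows only floor and wall, because the arm did not move: both calls were refused. I'll retry with every field filled in.

Call:
carry_out --moves '[{"tx":0,"ty":0,"tz":0,"twist":0.058,"fingers":0.0},{"tx":0,"ty":0,"tz":0,"twist":0.058,"fingers":0.0},{"tx":0,"ty":0,"tz":0,"twist":0.058,"fingers":0.0},{"tx":0,"ty":0,"tz":0,"twist":0.058,"fingers":0.0},{"tx":0,"ty":0,"tz":0,"twist":0.058,"fingers":0.0},{"tx":0,"ty":0,"tz":0,"twist":0.058,"fingers":0.0},{"tx":0,"ty":0,"tz":0,"twist":0.058,"fingers":0.0},{"tx":0,"ty":0,"tz":0,"twist":0,"fingers":0.0}]'

```text
clock: 1.25
eef_pos: [224.9, 609.7, 221.4]
tool_rot: [3.141, 0.001, 1.515]
force: [0.6, 0.0, -0.3]
width: -0.2
gripper_force: 0.0
```

Call:
carry_out --moves '[{"tx":-0.12,"ty":0.11,"tz":0,"twist":0.003,"fingers":0},{"tx":-0.12,"ty":0.11,"tz":0,"twist":0,"fingers":0},{"tx":-0.12,"ty":0.11,"tz":0,"twist":0,"fingers":0},{"tx":-0.12,"ty":0.11,"tz":0,"twist":0,"fingers":0},{"tx":-0.12,"ty":0.11,"tz":0,"twist":0,"fingers":0},{"tx":-0.12,"ty":0.11,"tz":0,"twist":0,"fingers":0},{"tx":-0.12,"ty":0.11,"tz":0,"twist":0,"fingers":0},{"tx":-0.12,"ty":0.1,"tz":0,"twist":0,"fingers":0},{"tx":-0.12,"ty":0.09,"tz":0,"twist":0,"fingers":0},{"tx":0,"ty":0,"tz":0,"twist":0,"fingers":0},{"tx":0,"ty":0,"tz":0,"twist":0,"fingers":0}]'

```text
clock: 2.62
eef_pos: [490.5, 267.8, 221.6]
tool_rot: [-3.141, -0.001, 1.505]
force: [-0.1, 0.5, 0.8]
width: 0.2
gripper_force: 0.0
```

```bash
python3 - <<'E'
from h import *
s=ctrl.read_state(); print({k:np.round(s[k],3) for k in ['clock','qpos','eef_pos','tool_rot','force','width']})
im=snap('wrist'); cv2.imwrite('pics/w2.png',cv2.convertScaleAbs(cv2.resize(im['color'],(800,600)),alpha=1.4,beta=10))
np.save('w2.npy',im,allow_pickle=True)
E
```

```text
{'clock': np.float64(2.625), 'qpos': array([-0.807,  0.523,  0.392,  1.783, -0.251,  0.884, -0.368]), 'eef_pos': array([490.526, 267.824, 221.566]), 'tool_rot': array([-3.141e+00, -1.000e-03,  1.505e+00]), 'force': array([-0.123,  0.503,  0.77 ]), 'width': np.float64(0.227)}
```

View pics/w2.png

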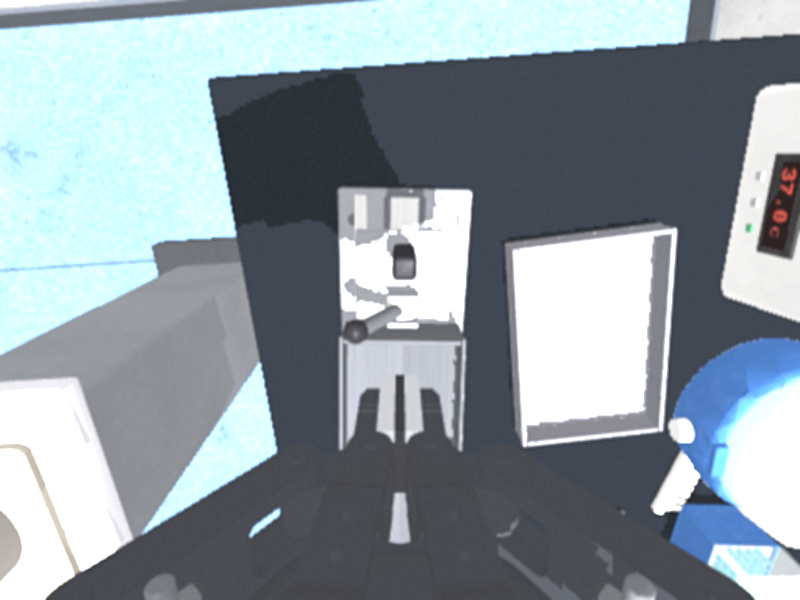

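Wrist view: lever ball at (355,331), pivot near (400,312), and post at (404,262), with its top face at about rows 262–280. The tray corners are at (507,243), (675,230), (663,430) and (525,445).

```bash
python3 - <<'E'
from h import *
im=np.load('w2.npy',allow_pickle=True).item()
k=.64
def P(u,v,z): return onz(im,u*k,v*k,z)
g=cv2.cvtColor(im['color'],cv2.COLOR_BGR2GRAY); print(g[150:186:2,250:268:2])
print('tip',P(355,331,81).round(1),'piv',P(400,312,28).round(1))
for v in (245,262,271,279): print('post',v,P(404,v,75).round(1))
pl=[P(338,188,8),P(472,188,8)]; print('plate end',pl[0].round(1),pl[1].round(1),np.linalg.norm(pl[0]-pl[1]))
t=np.array([P(*q,28) for q in [(507,243),(675,230),(663,430),(525,445)]]); print('tray',t.round(),t.mean(0).round(1))
print('wall end',P(342,338,57).round(1),P(463,338,57).round(1))
E
```

```text
[[141 143 119 121 147 240 239 237 237]
 [115 115 116 117 113 135 234 236 237]
 [117 116 117 116 117 115 202 238 237]
 [116  97  69  61  60  59  65 211 240]
 [115  52  31  32  31  32  26  87 237]
 [110  42  31  35  34  34  32  44 238]
 [104  34  32  34  31  33  30  33 195]
 [168  31  40  40  38  41  39  31 158]
 [229  42  66  71  75  75  73  62 132]
 [229  47  87  93  99 105 112  89 121]
 [214  48  84  92  97 104 107  80 134]
 [189  49  82  90  97  97  98  70 135]
 [191  47  80  88  90  89  88  64 132]
 [227  58  76  79  80  78  79  57 152]
 [232 138  88  84  84  84  84 116 230]
 [235 236 235 238 237 233 233 235 235]
 [208 211 212 215 214 155 168 236 233]
 [108 109 109 111 113 113 117 137 224]]
tip [454.7 235.4  81. ] piv [487.  228.9  28. ]
post 245 [493.9 294.5  75. ]
post 262 [493.2 282.5  75. ]
post 271 [492.8 276.1  75. ]
post 279 [492.4 270.3  75. ]
plate end [443.4 331.5   8. ] [551.7 324.4   8. ] 108.6039452469291
tray [[576. 282.  28.]
 [708. 283.  28.]
 [723.  97.  28.]
 [596.  89.  28.]] [650.8 187.6  28. ]
wall end [440.7 220.5  57. ] [535.7 214.3  57. ]
```

Call:
carry_out --moves '[{"tx":-0.064,"ty":-0.13,"tz":0,"twist":0,"fingers":0},{"tx":-0.064,"ty":-0.14,"tz":0,"twist":0,"fingers":0},{"tx":0,"ty":0,"tz":0.16,"twist":0,"fingers":0},{"tx":0,"ty":0,"tz":0.16,"twist":0,"fingers":0},{"tx":0,"ty":0,"tz":0.16,"twist":0,"fingers":0},{"tx":0,"ty":0,"tz":0,"twist":0,"fingers":0},{"tx":0,"ty":0,"tz":0,"twist":0,"fingers":0}]'

```text
clock: 3.55
eef_pos: [407.9, 235.4, 78.7]
tool_rot: [3.141, -0.001, 1.504]
force: [1.0, -0.0, 0.7]
width: -0.0
gripper_force: 0.0
```

Call:
carry_out --moves '[{"tx":0,"ty":0.08,"tz":0,"twist":0,"fingers":0},{"tx":0,"ty":0.08,"tz":0,"twist":0,"fingers":0},{"tx":0,"ty":0.06,"tz":0,"twist":0,"fingers":0},{"tx":0,"ty":0,"tz":0,"twist":0,"fingers":0}]'

```text
clock: 4.05
eef_pos: [458.0, 232.6, 83.1]
tool_rot: [-3.113, -0.002, 1.509]
force: [-34.3, -1.0, 76.9]
width: 0.1
gripper_force: 39.8
```

Force is too high, so I'll back off and look.

Call:
carry_out --moves '[{"tx":0,"ty":-0.06,"tz":0,"twist":0,"fingers":0},{"tx":0,"ty":-0.12,"tz":0,"twist":0,"fingers":0},{"tx":0,"ty":0,"tz":0,"twist":0,"fingers":0}]'

```text
clock: 4.42
eef_pos: [417.4, 235.1, 80.0]
tool_rot: [-3.142, -0.002, 1.506]
force: [0.4, -0.1, -0.3]
width: 0.3
gripper_force: 0.0
```

```bash
python3 - <<'E'
from h import *
s=ctrl.read_state(); print({k:np.round(s[k],3) for k in ['clock','eef_pos','tool_rot','force']})
im=snap('wrist'); im2=snap('scene')
a=cv2.convertScaleAbs(cv2.resize(im['color'],(480,360)),alpha=1.3,beta=10)
b=cv2.resize(im2['color'][60:240,120:360],(480,360),interpolation=cv2.INTER_CUBIC)
cv2.imwrite('pics/w3.png',cv2.resize(np.hstack([a,b]),(800,300)))
E
```

```text
{'clock': np.float64(4.425), 'eef_pos': array([417.394, 235.094,  80.048]), 'tool_rot': array([-3.142e+00, -2.000e-03,  1.506e+00]), 'force': array([ 0.371, -0.127, -0.265])}
```

View pics/w3.png

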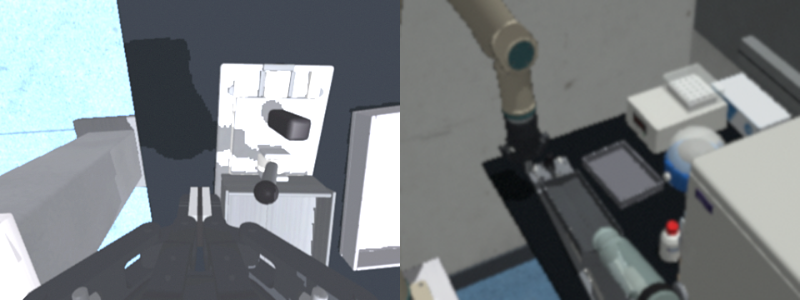

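Left view: the lever now stands about upright, with its ball at (265,190) and base at (272,165). So it was partly turned, and the ball then ran up under the finger's flare. I'll work out its angle.

```bash
python3 - <<'E'
from h import *
im=snap('wrist'); o,d=ray(im,265*1.28,190*1.28)
n=np.array([.0667,.9978,0]); p=np.array([490,234,28.])
q=o+d*(n@(p-o))/(n@d); print(q.round(1), np.linalg.norm(q-p), np.degrees(np.arctan2((q-p)@[.9978,-.0667,0],q[2]-28)))
print(onz(im,265*1.28,190*1.28,92).round(1))
E
```

```text
[469.4 235.4  83. ] 58.75615214130927 -20.56563479022814
[466.7 240.4  92. ]
```

Call:
carry_out --moves '[{"tx":0,"ty":0,"tz":-0.05,"twist":0,"fingers":0},{"tx":0,"ty":0.06,"tz":0,"twist":0,"fingers":0},{"tx":0,"ty":0.06,"tz":0,"twist":0,"fingers":0},{"tx":0,"ty":0.05,"tz":0,"twist":0,"fingers":0},{"tx":0,"ty":0.03,"tz":0,"twist":0,"fingers":0},{"tx":0,"ty":0,"tz":0,"twist":0,"fingers":0}]'

```text
clock: 5.32
eef_pos: [479.8, 229.3, 92.7]
tool_rot: [3.141, 0.0, 1.502]
force: [-0.5, -0.4, -0.7]
width: 0.1
gripper_force: 0.0
```

Call:
carry_out --moves '[{"tx":0,"ty":0.025,"tz":0.0,"twist":0,"fingers":0},{"tx":0,"ty":0.025,"tz":0.015,"twist":0,"fingers":0},{"tx":0,"ty":0.015,"tz":0.015,"twist":0,"fingers":0},{"tx":0,"ty":0,"tz":0,"twist":0,"fingers":0}]'

```text
clock: 5.82
eef_pos: [498.7, 227.9, 83.0]
tool_rot: [-3.141, 0.001, 1.502]
force: [0.4, -0.1, -0.5]
width: -0.1
gripper_force: 0.0
```

```bash
python3 - <<'E'
from h import *
im=snap('wrist')
cv2.imwrite('pics/w4.png',cv2.convertScaleAbs(im['color'],alpha=1.3,beta=10))
E
```

```text
(no output)
```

View pics/w4.png

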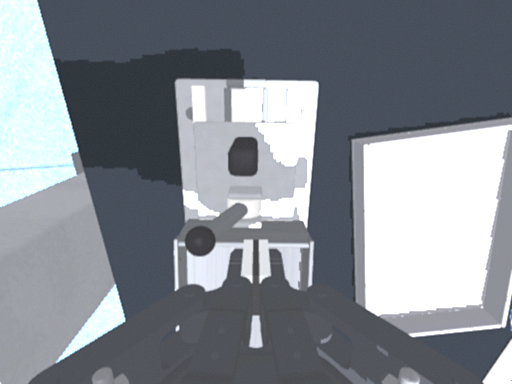

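The lever is still locked, leaning −x with its ball at (200,240), so the fingers slipped past it. I'll measure the ball against the fingers.

```bash
python3 - <<'E'
from h import *
im=snap('wrist')
for z in (81,86,90): print(z,onz(im,200,240,z).round(1))
print('tips',[np.round(proj(im,(498.7,227.9,z)),0) for z in (72,83)])
print('pivot',onz(im,246,208,30).round(1),'post top',onz(im,244,162,75).round(1))
n=np.array([.0667,.9978,0]); p=np.array([490,234,28.]); 
for dy in (-5,0,5):
    o,d=ray(im,200,240); pp=p+n*dy; q=o+d*(n@(pp-o))/(n@d); print(q.round(1), np.linalg.norm(q-pp))
E
```

```text
81 [462.8 233.5  81. ]
86 [464.1 236.1  86. ]
90 [465.2 238.1  90. ]
tips [array([258., 238.]), array([259., 246.])]
pivot [489.6 232.8  30. ] post top [493.6 279.1  75. ]
[461.5 230.9  76. ] 55.63694853875657
[464.  235.7  85.4] 63.03188163334242
[466.4 240.6  94.8] 70.96813469001992
```

Shut, the fingers have narrow tips and a shoulder behind them. It will be safer to straddle the ball loosely between the open pads and carry it over.

Call:
carry_out --moves '[{"tx":0,"ty":0,"tz":-0.15,"twist":0,"fingers":0.45},{"tx":0,"ty":0,"tz":-0.05,"twist":0,"fingers":0.45},{"tx":0.02,"ty":-0.117,"tz":0,"twist":0,"fingers":0.45},{"tx":0,"ty":0,"tz":0,"twist":0,"fingers":0.45},{"tx":0,"ty":0,"tz":0,"twist":0,"fingers":0.45}]'

```text
clock: 6.55
eef_pos: [464.3, 236.7, 143.6]
tool_rot: [3.141, -0.0, 1.503]
force: [0.5, 0.1, -0.3]
width: 38.4
gripper_force: 0.0
```

```bash
python3 - <<'E'
from h import *
s=ctrl.read_state(); print({k:np.round(s[k],3) for k in ['clock','eef_pos','tool_rot','width']})
im=snap('wrist')
cv2.imwrite('pics/w5.png',cv2.convertScaleAbs(im['color'],alpha=1.3,beta=10))
E
```

```text
{'clock': np.float64(6.55), 'eef_pos': array([464.329, 236.708, 143.577]), 'tool_rot': array([ 3.141, -0.   ,  1.503]), 'width': np.float64(38.355)}
```

View pics/w5.png

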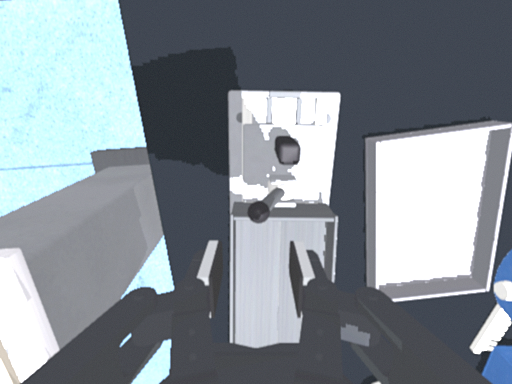

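The ball at (259,212) is centred between the pads (columns 210–300). Descending.

Call:
carry_out --moves '[{"tx":0,"ty":0,"tz":0.1,"twist":0,"fingers":0.45},{"tx":0,"ty":0,"tz":0.1,"twist":0,"fingers":0.45},{"tx":0,"ty":0,"tz":0,"twist":0,"fingers":0.45}]'

```text
clock: 6.98
eef_pos: [463.3, 235.4, 81.8]
tool_rot: [-3.138, 0.003, 1.502]
force: [1.0, 0.4, -0.0]
width: 38.2
gripper_force: 0.0
```

Call:
carry_out --moves '[{"tx":0,"ty":0.05,"tz":0,"twist":0,"fingers":0.45},{"tx":0,"ty":0.05,"tz":0,"twist":0,"fingers":0.45},{"tx":0,"ty":0.05,"tz":0,"twist":0,"fingers":0.45},{"tx":0,"ty":0.05,"tz":0,"twist":0,"fingers":0.45},{"tx":0,"ty":0,"tz":0,"twist":0,"fingers":0.45}]'

```text
clock: 7.6
eef_pos: [530.4, 232.5, 87.0]
tool_rot: [3.131, -0.003, 1.501]
force: [3.4, -1.6, 11.9]
width: 38.5
gripper_force: 5.5
```

```bash
python3 - <<'E'
from h import *
im=snap('wrist')
cv2.imwrite('pics/w6.png',cv2.convertScaleAbs(im['color'],alpha=1.3,beta=10))
E
```

```text
(no output)
```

View pics/w6.png

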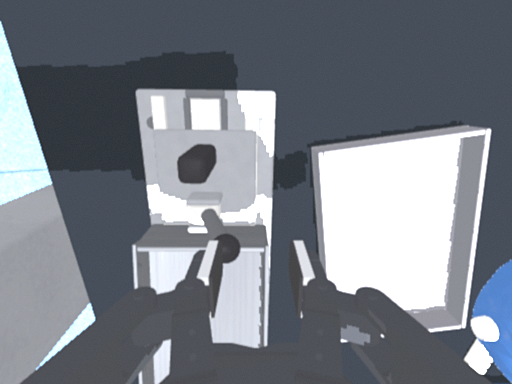

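The lever is now leaning +x, with its ball at (228,248) against the −x pad. I'll nudge it on towards the end stop.

Call:
carry_out --moves '[{"tx":0,"ty":0.015,"tz":-0.01,"twist":0,"fingers":0.45},{"tx":0,"ty":0,"tz":0,"twist":0,"fingers":0.45}]'

```text
clock: 7.9
eef_pos: [529.7, 232.2, 87.4]
tool_rot: [3.14, -0.001, 1.502]
force: [1.1, 0.3, 2.5]
width: 38.6
gripper_force: 1.0
```

```bash
cat >> h.py <<'E'
def ball(im,piv=(490,234,28.),show=True):
    c=im['color'][170:330,150:330]; g=cv2.cvtColor(c,cv2.COLOR_BGR2GRAY)
    return g
def lev(im,u,v,piv=(490,234,28.)):
    n=np.array([.0667,.9978,0]); p=np.array(piv); o,d=ray(im,u,v); q=o+d*(n@(p-o))/(n@d)
    return q.round(1),round(np.linalg.norm(q-p),1),round(np.degrees(np.arctan2((q-p)@[.9978,-.0667,0],q[2]-28)),1)
E
python3 - <<'E'
from h import *
s=ctrl.read_state(); print({k:np.round(s[k],3) for k in ['clock','eef_pos','force']})
im=snap('wrist'); g=cv2.GaussianBlur(cv2.cvtColor(im['color'],cv2.COLOR_BGR2GRAY),(3,3),0)
m=(g<28).astype(np.uint8); n,l,st,c=cv2.connectedComponentsWithStats(m[120:300])
for i in range(1,n):
    if 100<st[i,4]<3000: print(st[i],c[i]+[0,120],lev(im,c[i][0],c[i][1]+120))
E
```

```text
{'clock': np.float64(7.9), 'eef_pos': array([529.739, 232.241,  87.398]), 'force': array([1.05 , 0.282, 2.478])}
```

Call:
carry_out --moves '[{"tx":0,"ty":0.015,"tz":0,"twist":0,"fingers":0.45},{"tx":0,"ty":0.01,"tz":0,"twist":0,"fingers":0.45},{"tx":0,"ty":0,"tz":0,"twist":0,"fingers":0.45}]'

```text
clock: 8.32
eef_pos: [536.0, 231.7, 86.3]
tool_rot: [-3.141, 0.0, 1.503]
force: [0.2, 0.4, 0.6]
width: 38.5
gripper_force: 0.3
```

Call:
carry_out --moves '[{"tx":0,"ty":0,"tz":-0.14,"twist":0,"fingers":0.45},{"tx":0,"ty":0,"tz":-0.1,"twist":0,"fingers":0.6},{"tx":0.072,"ty":-0.077,"tz":0,"twist":0,"fingers":0.6},{"tx":0.072,"ty":-0.076,"tz":0,"twist":0,"fingers":0.6},{"tx":0,"ty":0,"tz":0.13,"twist":0,"fingers":0.6},{"tx":0,"ty":0,"tz":0.13,"twist":0,"fingers":0.6},{"tx":0,"ty":0,"tz":0,"twist":0,"fingers":0.6}]'

```text
clock: 9.2
eef_pos: [490.7, 276.8, 78.1]
tool_rot: [-3.136, 0.004, 1.503]
force: [0.2, -0.5, 1.2]
width: 51.2
gripper_force: 0.0
```

```bash
python3 - <<'E'
from h import *
im=snap('wrist')
cv2.imwrite('pics/w7.png',cv2.convertScaleAbs(im['color'],alpha=1.5,beta=20))
E
```

```text
(no output)
```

View pics/w7.png

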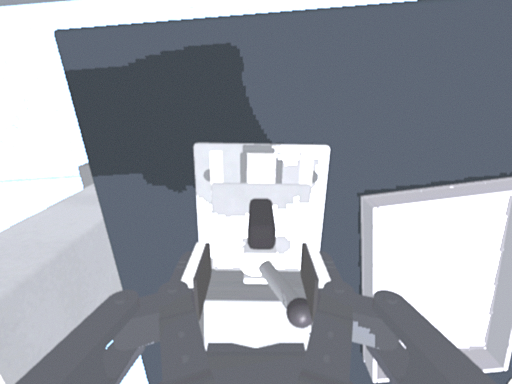

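The lever is free, leaning +x with its ball at (300,313), and the post at (261,225) is centred between the pads. I'll descend, pinch it and slide the trough in.

Call:
carry_out --moves '[{"tx":0,"ty":0,"tz":0.1,"twist":0,"fingers":0.6},{"tx":0,"ty":0,"tz":0,"twist":0,"fingers":0},{"tx":0,"ty":0,"tz":0,"twist":0,"fingers":0},{"tx":0,"ty":0,"tz":0,"twist":0,"fingers":0},{"tx":0,"ty":0,"tz":0,"twist":0,"fingers":0},{"tx":0,"ty":0,"tz":0,"twist":0,"fingers":0}]'

```text
clock: 10.0
eef_pos: [494.5, 278.2, 52.4]
tool_rot: [3.139, -0.002, 1.502]
force: [-0.6, -0.8, 7.3]
width: 16.6
gripper_force: 60.3
```

Call:
carry_out --moves '[{"tx":-0.03,"ty":0,"tz":0,"twist":0,"fingers":0},{"tx":-0.05,"ty":0,"tz":0,"twist":0,"fingers":0},{"tx":-0.06,"ty":0,"tz":0,"twist":0,"fingers":0},{"tx":-0.06,"ty":0,"tz":0,"twist":0,"fingers":0},{"tx":-0.05,"ty":0,"tz":0,"twist":0,"fingers":0},{"tx":-0.01,"ty":0,"tz":0,"twist":0,"fingers":0},{"tx":-0.01,"ty":0,"tz":0,"twist":0,"fingers":0},{"tx":0,"ty":0,"tz":0,"twist":0,"fingers":0}]'

```text
clock: 11.0
eef_pos: [489.5, 217.6, 52.4]
tool_rot: [3.136, -0.024, 1.515]
force: [1.3, 40.4, -6.6]
width: 16.1
gripper_force: 59.8
```

Call:
carry_out --moves '[{"tx":0.06,"ty":0,"tz":0,"twist":0,"fingers":0},{"tx":0,"ty":0,"tz":0,"twist":0,"fingers":0}]'

```text
clock: 11.25
eef_pos: [489.6, 218.8, 52.3]
tool_rot: [3.139, -0.004, 1.505]
force: [-1.9, 2.9, 8.5]
width: 16.0
gripper_force: 61.9
```

```bash
python3 - <<'E'
from h import *
im=snap('wrist'); im2=snap('top')
a=cv2.convertScaleAbs(im['color'],alpha=1.5,beta=20)
b=cv2.convertScaleAbs(cv2.resize(im2['color'][130:245,130:345],(718,384),interpolation=cv2.INTER_CUBIC),alpha=1.4,beta=10)
cv2.imwrite('pics/w8.png',cv2.resize(np.vstack([cv2.resize(a,(718,538)),b]),(467,600)))
E
```

```text
(no output)
```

View pics/w8.png

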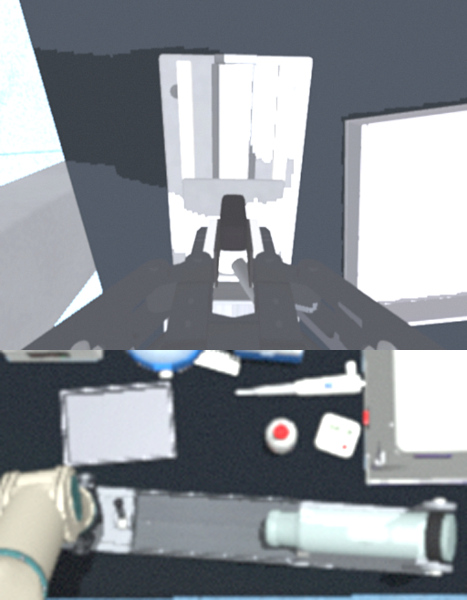

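The pads hold the post, with the deck's outer edge at wrist row ≈197. I'll compare that edge's position with the earlier view.

```bash
python3 - <<'E'
from h import *
im=snap('wrist')
print('now: deck edge',onz(im,255,197,20).round(1),'plate end',onz(im,255,61,8).round(1))
T=np.array(im['world_from_camera']).copy(); s=ctrl.read_state()['eef_pos']; T[:3,3]+=np.array([490.7,276.8,78.1])-s
w=dict(im); w['world_from_camera']=T
print('w7: deck edge',onz(w,260,184,20).round(1),'plate end',onz(w,260,144,8).round(1))
g=cv2.cvtColor(im['color'],cv2.COLOR_BGR2GRAY); print(g[40:300:6,200],g[40:300:6,255])
E
```

```text
now: deck edge [488.9 238.5  20. ] plate end [494.8 325.9   8. ]
w7: deck edge [494.2 299.3  20. ] plate end [496.2 328.6   8. ]
[ 51  48  32 110 143 182 183 183 183 182 182 182 182 182 181 183 183 183
 181 182 182 182 183 183 182 179 143 121 121 119 230 234 233 235 239 238
 236 235 236 236 127 116  48  51] [ 47  49  49 148 174 255 255 255 255 255 255 255 255 255 255 215 178 179
 179 180 178 178 179 178 179 179 130 125 125  43  38  37  37  37  36  39
  40  41  38  50 211 254  87 236]
```

The grip did not slip: the trough moved 61 mm and met a hard stop. I'll pull it back out to find the total travel, which should be 80 mm between stops.

Call:
carry_out --moves '[{"tx":0.05,"ty":0,"tz":0,"twist":0,"fingers":0},{"tx":0.06,"ty":0,"tz":0,"twist":0,"fingers":0},{"tx":0.06,"ty":0,"tz":0,"twist":0,"fingers":0},{"tx":0.06,"ty":0,"tz":0,"twist":0,"fingers":0},{"tx":0.05,"ty":0,"tz":0,"twist":0,"fingers":0},{"tx":0.02,"ty":0,"tz":0,"twist":0,"fingers":0},{"tx":0,"ty":0,"tz":0,"twist":0,"fingers":0},{"tx":0,"ty":0,"tz":0,"twist":0,"fingers":0}]'

```text
clock: 12.4
eef_pos: [496.1, 297.4, 52.3]
tool_rot: [3.141, 0.008, 1.498]
force: [-0.8, -15.2, 13.1]
width: 16.0
gripper_force: 62.5
```

The total travel is 80 mm, so that stop was the fully-in position. Sliding back in.

Call:
carry_out --moves '[{"tx":-0.05,"ty":0,"tz":0,"twist":0,"fingers":0},{"tx":-0.06,"ty":0,"tz":0,"twist":0,"fingers":0},{"tx":-0.06,"ty":0,"tz":0,"twist":0,"fingers":0},{"tx":-0.06,"ty":0,"tz":0,"twist":0,"fingers":0},{"tx":-0.05,"ty":0,"tz":0,"twist":0,"fingers":0},{"tx":-0.03,"ty":0,"tz":0,"twist":0,"fingers":0},{"tx":0,"ty":0,"tz":0,"twist":0,"fingers":0},{"tx":0,"ty":0,"tz":0,"twist":0,"fingers":0}]'

```text
clock: 13.4
eef_pos: [489.5, 217.7, 52.4]
tool_rot: [3.139, -0.007, 1.505]
force: [-0.6, 9.7, 5.6]
width: 15.8
gripper_force: 61.4
```

Call:
carry_out --moves '[{"tx":0.015,"ty":0,"tz":0,"twist":0,"fingers":0.6},{"tx":0,"ty":0,"tz":0,"twist":0,"fingers":0.6},{"tx":0,"ty":0,"tz":0,"twist":0,"fingers":0.6},{"tx":0,"ty":0,"tz":0,"twist":0,"fingers":0.6},{"tx":0,"ty":0,"tz":-0.14,"twist":0,"fingers":0.6},{"tx":0,"ty":0,"tz":-0.16,"twist":0,"fingers":0.45},{"tx":-0.066,"ty":0.062,"tz":0,"twist":0,"fingers":0.45},{"tx":-0.066,"ty":0.062,"tz":0,"twist":0,"fingers":0.45},{"tx":0,"ty":0,"tz":0,"twist":0,"fingers":0.45},{"tx":0,"ty":0,"tz":0,"twist":0,"fingers":0.45}]'

```text
clock: 14.65
eef_pos: [522.5, 175.0, 140.3]
tool_rot: [-3.14, -0.0, 1.503]
force: [0.6, 1.1, 0.1]
width: 37.9
gripper_force: 0.0
```

```bash
python3 - <<'E'
from h import *
im=snap('wrist'); cv2.imwrite('pics/w9.png',im['color'])
g=cv2.GaussianBlur(cv2.cvtColor(im['color'],cv2.COLOR_BGR2GRAY),(3,3),0)
print('expect ball',np.round(proj(im,(523.8,171.3,81)),0),'post',np.round(proj(im,(489.5,217.7,75)),0))
m=(g<55).astype(np.uint8); n,l,st,c=cv2.connectedComponentsWithStats(m[100:240])
for i in range(1,n):
    if st[i,4]>60: print(st[i],(c[i]+[0,100]).round())
E
```

```text
expect ball [259. 214.] post [212. 160.]
[  79    0   93  140 9607] [130. 163.]
[ 273    0   48  140 5669] [295. 174.]
[ 451    0   61  140 4721] [481. 154.]
[201  39  26  28 599] [213. 153.]
[231 106  22  20 341] [241. 216.]
```

The ball is at (241,216), about 13 mm short in x, so the lever stands near 22° on the free side. I'll straddle it and flip it back.

Call:
carry_out --moves '[{"tx":-0.006,"ty":-0.038,"tz":0,"twist":0,"fingers":0.45},{"tx":0,"ty":0,"tz":0.093,"twist":0,"fingers":0.45},{"tx":0,"ty":0,"tz":0.093,"twist":0,"fingers":0.45},{"tx":0,"ty":0,"tz":0,"twist":0,"fingers":0.45},{"tx":0,"ty":-0.05,"tz":0,"twist":0,"fingers":0.45},{"tx":0,"ty":-0.05,"tz":-0.005,"twist":0,"fingers":0.45},{"tx":0,"ty":-0.05,"tz":0,"twist":0,"fingers":0.45},{"tx":0,"ty":-0.05,"tz":0.01,"twist":0,"fingers":0.45},{"tx":0,"ty":0,"tz":0.015,"twist":0,"fingers":0.45}]'

```text
clock: 15.82
eef_pos: [461.7, 178.8, 88.3]
tool_rot: [3.119, -0.009, 1.5]
force: [-9.3, -7.8, 103.7]
width: 38.4
gripper_force: 51.9
```

Call:
carry_out --moves '[{"tx":0,"ty":0,"tz":-0.06,"twist":0,"fingers":0.45},{"tx":0,"ty":0,"tz":-0.06,"twist":0,"fingers":0.45},{"tx":0,"ty":0,"tz":-0.06,"twist":0,"fingers":0.45},{"tx":0,"ty":0,"tz":0,"twist":0,"fingers":0.45}]'

```text
clock: 16.32
eef_pos: [452.0, 178.3, 134.6]
tool_rot: [3.139, -0.002, 1.504]
force: [0.4, -0.2, -0.5]
width: 38.5
gripper_force: 0.0
```

```bash
python3 - <<'E'
from h import *
s=ctrl.read_state(); print({k:np.round(s[k],3) for k in ['clock','eef_pos','force']})
im=snap('wrist'); cv2.imwrite('pics/w10.png',cv2.convertScaleAbs(im['color'],alpha=1.5,beta=20))
E
```

```text
{'clock': np.float64(16.325), 'eef_pos': array([451.986, 178.331, 134.611]), 'force': array([ 0.405, -0.217, -0.516])}
```

View pics/w10.png

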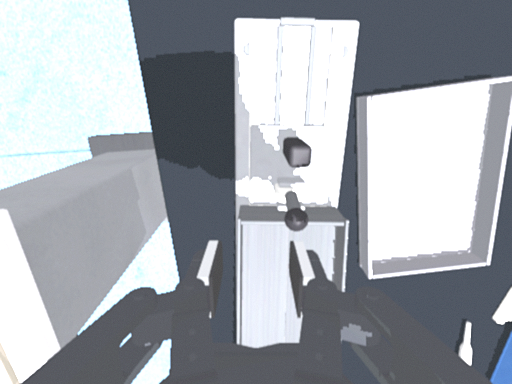

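The lever now stands near upright with its ball at (296,218), and the +x finger had come down on top of it. I'll compute positions before trying again.

```bash
python3 - <<'E'
from h import *
im=snap('wrist'); P=(486.6,173.8,28.)
print('now',lev(im,296,218,P), 'post',onz(im,299,158,75).round(1))
s=ctrl.read_state()['eef_pos']; T=np.array(im['world_from_camera'])
T9=T.copy(); T9[:3,3]+=np.array([522.5,175.0,140.3])-s; w=dict(im); w['world_from_camera']=T9
print('w9',lev(w,241,216,P))
# fingertip heights: pad tip bottoms seen at cols ~(208,240),(296,240) -> solve for z given inner x offset 19
for z in (110,115,120,125,130,135): 
    print(z,[np.round(proj(im,s+np.array([.998,-.067,0])*dx+np.array([.067,.998,0])*dy+[0,0,z-s[2]]),0) for dx in(-19,19) for dy in (-11,11)])
E
```

```text
now (array([481.2, 174.2,  86. ]), np.float64(58.3), np.float64(-5.3)) post [485.9 218.9  75. ]
w9 (array([509.3, 172.3,  84.9]), np.float64(61.2), np.float64(21.8))
110 [array([231., 244.]), array([230., 215.]), array([284., 244.]), array([285., 215.])]
115 [array([230., 247.]), array([229., 218.]), array([285., 247.]), array([286., 218.])]
120 [array([229., 251.]), array([228., 221.]), array([286., 251.]), array([287., 221.])]
125 [array([229., 255.]), array([228., 224.]), array([287., 255.]), array([288., 224.])]
130 [array([228., 259.]), array([227., 228.]), array([287., 259.]), array([289., 227.])]
135 [array([227., 263.]), array([226., 231.]), array([288., 263.]), array([290., 231.])]
```

Call:
carry_out --moves '[{"tx":-0.007,"ty":0.1,"tz":0,"twist":0,"fingers":0.45},{"tx":0,"ty":0,"tz":0.1,"twist":0,"fingers":0.45},{"tx":0,"ty":0,"tz":0.06,"twist":0,"fingers":0.45},{"tx":0,"ty":0,"tz":0.03,"twist":0,"fingers":0.45},{"tx":0,"ty":0,"tz":0.03,"twist":0,"fingers":0.45},{"tx":0,"ty":0,"tz":0,"twist":0,"fingers":0.45}]'

```text
clock: 17.18
eef_pos: [481.4, 173.4, 66.4]
tool_rot: [-3.141, 0.0, 1.503]
force: [-0.1, -0.0, 0.6]
width: 38.2
gripper_force: 0.0
```

Call:
carry_out --moves '[{"tx":0,"ty":-0.03,"tz":0,"twist":0,"fingers":0.45},{"tx":0,"ty":-0.03,"tz":0,"twist":0,"fingers":0.45},{"tx":0,"ty":-0.03,"tz":0,"twist":0,"fingers":0.45},{"tx":0,"ty":0,"tz":0,"twist":0,"fingers":0.45}]'

```text
clock: 17.68
eef_pos: [455.3, 175.6, 67.4]
tool_rot: [3.14, -0.001, 1.503]
force: [3.8, 0.9, 0.8]
width: 38.5
gripper_force: 1.5
```

Contact with small force, and no upward load this time. Continuing.

Call:
carry_out --moves '[{"tx":0,"ty":-0.02,"tz":0,"twist":0,"fingers":0.45},{"tx":0,"ty":-0.02,"tz":0,"twist":0,"fingers":0.45},{"tx":0,"ty":-0.015,"tz":0,"twist":0,"fingers":0.45},{"tx":0,"ty":0,"tz":0,"twist":0,"fingers":0.45}]'

```text
clock: 18.18
eef_pos: [441.4, 176.8, 67.6]
tool_rot: [3.135, -0.001, 1.502]
force: [6.2, 0.3, 0.6]
width: 38.4
gripper_force: 3.0
```

Call:
carry_out --moves '[{"tx":0,"ty":-0.02,"tz":0,"twist":0,"fingers":0.45},{"tx":0,"ty":-0.02,"tz":0,"twist":0,"fingers":0.45},{"tx":0,"ty":0,"tz":0,"twist":0,"fingers":0.45}]'

```text
clock: 18.55
eef_pos: [437.1, 177.4, 68.0]
tool_rot: [3.121, -0.003, 1.5]
force: [19.8, -1.9, -10.3]
width: 38.5
gripper_force: 9.6
```

The lever is back at its stop with 20 N on it. I'll retreat, then touch the open worktop with shut fingers to calibrate the tip height, since the contacts so far disagree with the nominal tip offset.

Call:
carry_out --moves '[{"tx":0,"ty":0.035,"tz":0,"twist":0,"fingers":0.45},{"tx":0,"ty":0,"tz":-0.2,"twist":0,"fingers":0.45},{"tx":0,"ty":0,"tz":-0.2,"twist":0,"fingers":0},{"tx":-0.14,"ty":0.117,"tz":0,"twist":0,"fingers":0},{"tx":-0.14,"ty":0.117,"tz":0,"twist":0,"fingers":0},{"tx":-0.14,"ty":0.117,"tz":0,"twist":0,"fingers":0},{"tx":-0.14,"ty":0.117,"tz":0,"twist":0,"fingers":0},{"tx":0,"ty":0,"tz":0,"twist":0,"fingers":0}]'

```text
clock: 19.55
eef_pos: [565.6, -5.6, 186.4]
tool_rot: [-3.14, 0.002, 1.496]
force: [-0.6, 0.4, -0.5]
width: -0.1
gripper_force: 0.0
```

```bash
python3 - <<'E'
from h import *
s=ctrl.read_state(); print({k:np.round(s[k],3) for k in ['clock','eef_pos','force','qpos']})
im=snap('wrist'); cv2.imwrite('pics/w11.png',im['color'])
im=snap('top'); cv2.imwrite('pics/t11.png',im['color'])
print('target px wrist',proj(im,(575,0,0)), 'lever px exp', proj(im,(450,176,81)), proj(im,(524,171,81)))
u,v=map(int,np.round(proj(im,(486.6,173.8,60)))); g=cv2.cvtColor(im['color'],cv2.COLOR_BGR2GRAY); print(u,v); print(g[v-14:v+14:1,u-8:u+8])
E
```

```text
{'clock': np.float64(19.55), 'eef_pos': array([565.628,  -5.58 , 186.385]), 'force': array([-0.586,  0.422, -0.499]), 'qpos': array([-0.286,  0.577,  0.378,  1.802, -0.277,  0.816,  0.153])}
target px wrist (np.float64(233.11816392641484), np.float64(184.01393854831727)) lever px exp (np.float64(183.1389619253309), np.float64(216.74589350804774)) (np.float64(184.60167456664402), np.float64(196.2249864399825))
185 207
[[120 114 110 107 103 101 100  99  99 100  96  80  73  69  58  66]
 [157 156 156 155 154 152 152 154 154 154 149 134 127 119  95  90]
 [159 162 160 161 162 162 162 162 162 161 160 156 156 147 114 103]
 [156 158 156 156 158 160 157 157 157 155 155 156 158 149 122 117]
 [156 150 147 149 152 154 150 151 150 147 147 149 154 144 120 126]
 [155 152 152 154 155 156 154 155 157 158 157 158 162 155 131 132]
 [155 154 155 155 156 157 158 156 159 160 160 160 158 146 130 137]
 [155 155 155 157 155 158 158 158 157 159 159 160 156 139 132 140]
 [155 157 157 157 155 157 158 158 158 158 160 158 151 136 135 143]
 [156 157 156 156 157 156 157 159 157 158 158 155 142 135 138 146]
 [156 157
[... 497 characters left out ...]
 110 132 140 148 154 158 161]
 [156 156 158 157 155 140 107  83  94 121 134 144 150 155 159 162]
 [156 156 157 157 157 149 118  92 103 128 139 146 152 156 161 164]
 [156 156 156 158 157 144 109  95 115 133 144 150 154 158 162 165]
 [155 156 156 158 153 128  90 101 126 140 145 152 156 160 162 165]
 [156 156 157 155 141 105  81 110 130 141 147 148 151 152 153 156]
 [156 156 158 148 112  70  81 119 130 134 135 127 122 119 114 115]
 [151 153 151 140  88  53  88 110 109 103 101  96  96  92  91  90]
 [140 142 143 134  82  55  78  88  88  83  86  87  91  91  89  93]
 [153 155 156 144  92  62  75  84  89  84  88  91  94  90  89  95]
 [158 160 158 144  98  75  82  92  96  91  98 101 111 117 119 122]]
```

The lever reads locked: it is dark toward rows 209–219. Doing the guarded touch on the worktop.

Call:
carry_out --moves '[{"tx":0,"ty":0.05,"tz":0,"twist":0,"fingers":0},{"tx":0,"ty":0,"tz":0.18,"twist":0,"fingers":0},{"tx":0,"ty":0,"tz":0.18,"twist":0,"fingers":0},{"tx":0,"ty":0,"tz":0.15,"twist":0,"fingers":0},{"tx":0,"ty":0,"tz":0.05,"twist":0,"fingers":0},{"tx":0,"ty":0,"tz":0,"twist":0,"fingers":0},{"tx":0,"ty":0,"tz":0,"twist":0,"fingers":0}]'

```text
clock: 20.52
eef_pos: [581.7, -1.3, 20.6]
tool_rot: [3.139, -0.0, 1.503]
force: [-1.3, 0.0, 0.2]
width: -0.1
gripper_force: 0.0
```

Call:
carry_out --moves '[{"tx":0,"ty":0,"tz":0.02,"twist":0,"fingers":0},{"tx":0,"ty":0,"tz":0.01,"twist":0,"fingers":0},{"tx":0,"ty":0,"tz":0,"twist":0,"fingers":0}]'

```text
clock: 20.9
eef_pos: [580.4, -1.6, 9.8]
tool_rot: [-3.141, -0.0, 1.503]
force: [-0.2, -0.2, 0.1]
width: 0.2
gripper_force: 0.0
```

Call:
carry_out --moves '[{"tx":0,"ty":0,"tz":0.01,"twist":0,"fingers":0},{"tx":0,"ty":0,"tz":0.005,"twist":0,"fingers":0},{"tx":0,"ty":0,"tz":0,"twist":0,"fingers":0}]'

```text
clock: 21.28
eef_pos: [580.4, -1.7, 5.1]
tool_rot: [-3.141, 0.0, 1.503]
force: [0.8, -0.6, -0.1]
width: 0.2
gripper_force: 0.0
```

Call:
carry_out --moves '[{"tx":0,"ty":0,"tz":0.015,"twist":0,"fingers":0},{"tx":0,"ty":0,"tz":0.005,"twist":0,"fingers":0},{"tx":0,"ty":0,"tz":0,"twist":0,"fingers":0}]'

```text
clock: 21.65
eef_pos: [580.4, -1.7, -0.9]
tool_rot: [-3.141, 0.0, 1.503]
force: [-0.8, -0.7, 0.1]
width: 0.1
gripper_force: 0.0
```

Call:
carry_out --moves '[{"tx":0,"ty":0,"tz":0.01,"twist":0,"fingers":0},{"tx":0,"ty":0,"tz":0.005,"twist":0,"fingers":0},{"tx":0,"ty":0,"tz":0,"twist":0,"fingers":0}]'

```text
clock: 22.02
eef_pos: [582.6, -1.9, -4.9]
tool_rot: [3.138, 0.0, 1.503]
force: [4.8, -0.9, 0.1]
width: 0.1
gripper_force: 0.0
```

Call:
carry_out --moves '[{"tx":0,"ty":0.02,"tz":0.01,"twist":0,"fingers":0},{"tx":0,"ty":0,"tz":0.005,"twist":0,"fingers":0},{"tx":0,"ty":0,"tz":0,"twist":0,"fingers":0}]'

```text
clock: 22.4
eef_pos: [586.4, -2.0, -9.6]
tool_rot: [-3.141, -0.0, 1.503]
force: [0.7, -0.4, 4.7]
width: 0.1
gripper_force: 2.0
```

Contact at TCP z ≈ −9.5, so the shut tips really stand about 9.5 mm behind the TCP. I'll use that from here on. Next, move above the flask's tap point.

Call:
carry_out --moves '[{"tx":0,"ty":0,"tz":-0.2,"twist":0,"fingers":0},{"tx":0,"ty":0,"tz":-0.2,"twist":0,"fingers":0},{"tx":0,"ty":0,"tz":-0.2,"twist":0,"fingers":0},{"tx":0,"ty":0,"tz":-0.2,"twist":0,"fingers":0},{"tx":-0.156,"ty":-0.123,"tz":0,"twist":0,"fingers":0},{"tx":-0.156,"ty":-0.123,"tz":0,"twist":0,"fingers":0},{"tx":-0.157,"ty":-0.123,"tz":0,"twist":0,"fingers":0},{"tx":0,"ty":0,"tz":0,"twist":0,"fingers":0}]'

```text
clock: 23.4
eef_pos: [462.1, -138.6, 230.3]
tool_rot: [-3.138, 0.001, 1.494]
force: [0.7, 1.2, 0.0]
width: 0.1
gripper_force: 0.0
```

```bash
python3 - <<'E'
from h import *
s=ctrl.read_state(); print({k:np.round(s[k],3) for k in ['clock','eef_pos','force']})
im=snap('wrist'); cv2.imwrite('pics/w12.png',cv2.convertScaleAbs(im['color'],alpha=1.2)); t=snap('top'); cv2.imwrite('pics/t12.png',t['color'])
def P(u,v,z): return onz(t,140+u/3.902,140+v/3.9,z)
for q in [(600,245),(600,328),(660,245),(660,330)]: print('flask side',P(*q,155).round(1))
print('tip marker',np.round(proj(im,(466.4,-134.7,186.8)),0))
E
```

```text
{'clock': np.float64(23.4), 'eef_pos': array([ 462.079, -138.56 ,  230.303]), 'force': array([0.744, 1.198, 0.005])}
flask side [ 490.5 -216.7  155. ]
flask side [ 417.7 -215.2  155. ]
flask side [ 489.9 -269.4  155. ]
flask side [ 415.4 -267.6  155. ]
tip marker [263. 213.]
```

View pics/w12.png

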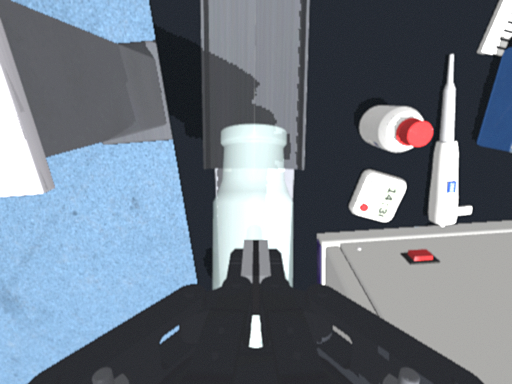

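The wrist view shows the flask centred under the fingers (column 254), with its mouth at row 130, the trough beyond it and the bottle and timer clear on the right. First tap.

Call:
carry_out --moves '[{"tx":0.01,"ty":0,"tz":0.09,"twist":0,"fingers":0},{"tx":0,"ty":0,"tz":0,"twist":0,"fingers":0},{"tx":0,"ty":0,"tz":0.11,"twist":0,"fingers":0},{"tx":0,"ty":0,"tz":-0.11,"twist":0,"fingers":0},{"tx":0,"ty":0,"tz":0,"twist":0,"fingers":0},{"tx":0,"ty":0,"tz":0,"twist":0,"fingers":0},{"tx":0,"ty":0,"tz":0,"twist":0,"fingers":0},{"tx":0,"ty":0,"tz":0,"twist":0,"fingers":0}]'

```text
clock: 24.5
eef_pos: [466.5, -131.8, 203.0]
tool_rot: [-3.141, -0.0, 1.503]
force: [-0.4, 0.4, 0.6]
width: -0.3
gripper_force: 0.0
```

```bash
cat > tr.py <<'E'
from h import *
import sys
def inS(y,x,z): o=np.array([470,-81.]); return (*(o+y*np.array([.0667,.9978])+x*np.array([.9978,-.0667])),z)
def report(tag):
    for n in ['wrist','top','scene']:
        im=snap(n,f'{n}_{tag}.png')
        poly=np.array([proj(im,inS(y,x,20+ (215-y)*.19)) for y,x in [(213,-40),(213,40),(10,40),(10,-40)]])
        m=np.zeros(im['color'].shape[:2],np.uint8); cv2.fillPoly(m,[poly.round().astype(int)],1)
        c=im['color'].astype(int); w=((c.min(2)>150)&(c.max(2)-c.min(2)<40)&(m>0)).astype(np.uint8)
        k,l,st,ce=cv2.connectedComponentsWithStats(w)
        print(n,m.sum(),[(st[i].tolist(),ce[i].round().tolist()) for i in range(1,k) if st[i,4]>8])
if __name__=='__main__':
    s=ctrl.read_state(); print({k:np.round(s[k],1) for k in ['clock','eef_pos','force']}); report(sys.argv[1])
E
python3 tr.py a1
```

```text
{'clock': np.float64(24.5), 'eef_pos': array([ 466.5, -131.8,  203. ]), 'force': array([-0.4,  0.4,  0.6])}
wrist 10250 []
top 1230 []
scene 740 []
```

No bar yet. I'll tap with the call ending at the bottom of the stroke to read contact. The clock stands still between calls.

Call:
carry_out --moves '[{"tx":0,"ty":0,"tz":0.12,"twist":0,"fingers":0}]'

```text
clock: 24.78
eef_pos: [469.6, -132.7, 168.8]
tool_rot: [3.134, 0.001, 1.503]
force: [2.5, -1.1, 2.7]
width: 0.1
gripper_force: 1.8
```

Call:
carry_out --moves '[{"tx":0,"ty":0,"tz":-0.12,"twist":0,"fingers":0},{"tx":0,"ty":0,"tz":0,"twist":0,"fingers":0},{"tx":0,"ty":0,"tz":0,"twist":0,"fingers":0},{"tx":0,"ty":0,"tz":0,"twist":0,"fingers":0},{"tx":0,"ty":0,"tz":0,"twist":0,"fingers":0}]'

```text
clock: 25.4
eef_pos: [466.4, -131.8, 203.0]
tool_rot: [-3.141, -0.0, 1.503]
force: [-0.2, -0.4, 0.2]
width: -0.1
gripper_force: 0.0
```

```bash
python3 tr.py a2
```

```text
{'clock': np.float64(25.4), 'eef_pos': array([ 466.4, -131.8,  203. ]), 'force': array([-0.2, -0.4,  0.2])}
wrist 10250 []
top 1230 []
scene 740 []
```

Call:
carry_out --moves '[{"tx":0,"ty":-0.014,"tz":0,"twist":0,"fingers":0},{"tx":0,"ty":0,"tz":0.12,"twist":0,"fingers":0},{"tx":0,"ty":0,"tz":-0.12,"twist":0,"fingers":0},{"tx":0,"ty":0,"tz":0,"twist":0,"fingers":0},{"tx":0,"ty":0,"tz":0,"twist":0,"fingers":0},{"tx":0,"ty":0,"tz":0.12,"twist":0,"fingers":0},{"tx":0,"ty":0,"tz":-0.12,"twist":0,"fingers":0},{"tx":0,"ty":0,"tz":0,"twist":0,"fingers":0},{"tx":0,"ty":0,"tz":0,"twist":0,"fingers":0},{"tx":0,"ty":0,"tz":0,"twist":0,"fingers":0},{"tx":0,"ty":0,"tz":0,"twist":0,"fingers":0}]'

```text
clock: 26.92
eef_pos: [462.2, -131.5, 203.0]
tool_rot: [-3.141, -0.0, 1.503]
force: [-0.6, -0.3, -1.1]
width: -0.3
gripper_force: 0.0
```

```bash
sed -i 's/c.min(2)>150/c.min(2)>125/' tr.py; python3 tr.py a3; python3 - <<'E'
import cv2,numpy as np
for n in ['wrist','top','scene']:
    d=np.abs(cv2.imread(f'pics/{n}_a1.png').astype(int)-cv2.imread(f'pics/{n}_a3.png')).max(2)>40
    k,l,st,c=cv2.connectedComponentsWithStats(d.astype(np.uint8)); print(n,[st[i].tolist() for i in range(1,k) if st[i,4]>15])
E
```

```text
{'clock': np.float64(26.9), 'eef_pos': array([ 462.2, -131.5,  203. ]), 'force': array([-0.6, -0.3, -1.1])}
wrist 10250 [([219, 0, 11, 60, 177], [226.0, 26.0]), ([238, 0, 6, 19, 38], [240.0, 9.0]), ([248, 0, 9, 48, 313], [252.0, 20.0]), ([301, 10, 3, 11, 18], [302.0, 15.0]), ([248, 50, 9, 28, 59], [254.0, 61.0])]
top 1230 [([250, 205, 3, 7, 13], [251.0, 209.0]), ([248, 216, 4, 6, 14], [250.0, 219.0])]
scene 740 [([238, 197, 16, 16, 123], [245.0, 205.0])]
wrist [[2, 0, 60, 24, 120], [138, 0, 53, 285, 1111], [191, 0, 6, 146, 529], [197, 0, 3, 49, 144], [201, 0, 5, 51, 252], [294, 0, 18, 186, 1264], [306, 0, 11, 185, 634], [489, 8, 23, 54, 407], [509, 51, 3, 11, 16], [402, 58, 71, 185, 3179], [0, 72, 31, 91, 201], [487, 76, 25, 82, 305], [362, 113, 45, 53, 479], [267, 118, 12, 21, 83], [0, 122, 31, 83, 249], [394, 125, 13, 23, 51], [201, 136, 51, 156, 1864], [281, 141, 10, 42, 218], [29, 164, 13, 37, 111], [350, 180, 40, 57, 450], [377, 180, 39, 57, 249], [287, 183, 11, 106, 713], [392, 200, 7, 6, 21], [389, 207, 11, 7, 41], [363, 216, 12, 9, 64], [480, 219, 6, 11, 45], [382, 221, 7, 6, 23], [390, 223, 5, 5, 16], [382, 228, 9, 3, 16], [462, 230, 8, 11, 41], [316, 247, 14, 40, 268], [345, 264, 26, 47, 85], [360, 265, 7, 4, 17], [435, 268, 19, 17, 101], [344, 270, 10, 18, 18], [414, 270, 13, 13, 75], [406, 272, 14, 14, 61], [249, 320, 13, 28, 260]]
top [[261, 179, 12, 8, 33], [272, 184, 25, 12, 73], [253, 189, 8, 15, 24], [229, 249, 32, 18, 69], [224, 253, 32, 15, 56], [192, 345, 11, 12, 23]]
scene [[132, 5, 8, 16, 20], [180, 31, 6, 12, 17], [180, 37, 11, 17, 38], [263, 117, 3, 9, 16], [261, 141, 2, 15, 19], [236, 161, 2, 11, 18]]
```

Call:
carry_out --moves '[{"tx":0,"ty":0,"tz":0.12,"twist":0,"fingers":0},{"tx":0,"ty":0,"tz":-0.12,"twist":0,"fingers":0},{"tx":0,"ty":0,"tz":0,"twist":0,"fingers":0},{"tx":0,"ty":0,"tz":0,"twist":0,"fingers":0},{"tx":0,"ty":0,"tz":0.12,"twist":0,"fingers":0},{"tx":0,"ty":0,"tz":-0.12,"twist":0,"fingers":0},{"tx":0,"ty":0,"tz":0,"twist":0,"fingers":0},{"tx":0,"ty":0,"tz":0,"twist":0,"fingers":0},{"tx":0,"ty":0,"tz":0,"twist":0,"fingers":0},{"tx":0,"ty":0,"tz":0,"twist":0,"fingers":0},{"tx":0,"ty":0,"tz":0,"twist":0,"fingers":0}]'

```text
clock: 28.45
eef_pos: [462.4, -131.6, 203.1]
tool_rot: [-3.141, -0.0, 1.503]
force: [0.6, -0.6, -0.5]
width: 0.0
gripper_force: 0.0
```

```bash
cat > df.py <<'E'
from h import *
from tr import inS
import sys
s=ctrl.read_state(); print({k:np.round(s[k],1) for k in ['clock','eef_pos']})
for n in ['top','scene','wrist']:
    im=snap(n,f'{n}_{sys.argv[1]}.png'); b=cv2.imread(f'pics/{n}_{sys.argv[2]}.png')
    poly=np.array([proj(im,inS(y,x,20+(215-y)*.19)) for y,x in [(213,-40),(213,40),(10,40),(10,-40)]]).round().astype(int)
    m=np.zeros(b.shape[:2],np.uint8); cv2.fillPoly(m,[poly],1)
    d=((im['color'].astype(int)-b).min(2)>30)&(m>0)
    k,l,st,c=cv2.connectedComponentsWithStats(d.astype(np.uint8)); print(n,poly.tolist(),[(st[i].tolist(),c[i].round().tolist()) for i in range(1,k) if st[i,4]>12])
E
python3 df.py a4 a3
```

```text
{'clock': np.float64(28.4), 'eef_pos': array([ 462.4, -131.6,  203.1])}
top [[197, 219], [199, 197], [252, 200], [251, 221]] [([198, 205, 12, 8, 92], [203.0, 209.0])]
scene [[214, 188], [232, 181], [253, 210], [233, 217]] [([222, 183, 8, 5, 27], [226.0, 185.0])]
wrist [[218, -105], [305, -105], [300, 124], [222, 124]] []
```

One bar is at the trough's low end (top view, around px (203,209)). Tapping on.

Call:
carry_out --moves '[{"tx":0,"ty":0,"tz":0.12,"twist":0,"fingers":0},{"tx":0,"ty":0,"tz":-0.12,"twist":0,"fingers":0},{"tx":0,"ty":0,"tz":0,"twist":0,"fingers":0},{"tx":0,"ty":0,"tz":0,"twist":0,"fingers":0},{"tx":0,"ty":0,"tz":0.12,"twist":0,"fingers":0},{"tx":0,"ty":0,"tz":-0.12,"twist":0,"fingers":0},{"tx":0,"ty":0,"tz":0,"twist":0,"fingers":0},{"tx":0,"ty":0,"tz":0,"twist":0,"fingers":0},{"tx":0,"ty":0,"tz":0,"twist":0,"fingers":0},{"tx":0,"ty":0,"tz":0,"twist":0,"fingers":0},{"tx":0,"ty":0,"tz":0,"twist":0,"fingers":0}]'

```text
clock: 29.98
eef_pos: [462.4, -131.6, 203.1]
tool_rot: [-3.141, -0.0, 1.503]
force: [-0.2, 0.6, 0.8]
width: -0.1
gripper_force: 0.0
```

```bash
python3 df.py a5 a3
```

```text
{'clock': np.float64(30.0), 'eef_pos': array([ 462.4, -131.6,  203.1])}
top [[197, 219], [199, 197], [252, 200], [251, 221]] [([198, 205, 12, 8, 91], [203.0, 209.0])]
scene [[214, 188], [232, 181], [253, 210], [233, 217]] [([222, 183, 8, 5, 26], [226.0, 185.0])]
wrist [[218, -105], [305, -105], [300, 124], [222, 124]] [([253, 79, 7, 6, 15], [256.0, 81.0])]
```

Call:
carry_out --moves '[{"tx":0,"ty":0,"tz":0.12,"twist":0,"fingers":0},{"tx":0,"ty":0,"tz":-0.12,"twist":0,"fingers":0},{"tx":0,"ty":0,"tz":0,"twist":0,"fingers":0},{"tx":0,"ty":0,"tz":0,"twist":0,"fingers":0},{"tx":0,"ty":0,"tz":0.12,"twist":0,"fingers":0},{"tx":0,"ty":0,"tz":-0.12,"twist":0,"fingers":0},{"tx":0,"ty":0,"tz":0,"twist":0,"fingers":0},{"tx":0,"ty":0,"tz":0,"twist":0,"fingers":0},{"tx":0,"ty":0,"tz":0,"twist":0,"fingers":0},{"tx":0,"ty":0,"tz":0,"twist":0,"fingers":0},{"tx":0,"ty":0,"tz":0,"twist":0,"fingers":0}]'

```text
clock: 31.5
eef_pos: [462.4, -131.6, 203.1]
tool_rot: [-3.141, -0.0, 1.503]
force: [0.3, -0.3, -0.6]
width: -0.2
gripper_force: 0.0
```

```bash
python3 df.py a6 a3
```

```text
{'clock': np.float64(31.5), 'eef_pos': array([ 462.4, -131.6,  203.1])}
top [[197, 219], [199, 197], [252, 200], [251, 221]] [([198, 205, 12, 8, 91], [203.0, 209.0])]
scene [[214, 188], [232, 181], [253, 210], [233, 217]] [([222, 183, 8, 5, 27], [226.0, 185.0])]
wrist [[218, -105], [305, -105], [300, 124], [222, 124]] [([253, 79, 7, 6, 15], [256.0, 81.0])]
```

Call:
carry_out --moves '[{"tx":0,"ty":0,"tz":0.125,"twist":0,"fingers":0},{"tx":0,"ty":0,"tz":-0.125,"twist":0,"fingers":0},{"tx":0,"ty":0,"tz":0,"twist":0,"fingers":0},{"tx":0,"ty":0,"tz":0.125,"twist":0,"fingers":0},{"tx":0,"ty":0,"tz":-0.125,"twist":0,"fingers":0},{"tx":0,"ty":0,"tz":0,"twist":0,"fingers":0},{"tx":0,"ty":0,"tz":0,"twist":0,"fingers":0},{"tx":0,"ty":0,"tz":0,"twist":0,"fingers":0},{"tx":0,"ty":0,"tz":0,"twist":0,"fingers":0},{"tx":0,"ty":0,"tz":0,"twist":0,"fingers":0}]'

```text
clock: 32.9
eef_pos: [462.4, -131.6, 203.1]
tool_rot: [-3.141, -0.0, 1.503]
force: [0.2, 0.4, -0.5]
width: 0.0
gripper_force: 0.0
```

```bash
python3 df.py a7 a3
```

```text
{'clock': np.float64(32.9), 'eef_pos': array([ 462.4, -131.6,  203.1])}
top [[197, 219], [199, 197], [252, 200], [251, 221]] [([198, 205, 12, 8, 91], [203.0, 209.0])]
scene [[214, 188], [232, 181], [253, 210], [233, 217]] [([222, 183, 8, 5, 26], [226.0, 185.0])]
wrist [[218, -105], [305, -105], [300, 124], [222, 124]] [([253, 79, 7, 6, 15], [256.0, 81.0])]
```

```bash
python3 - <<'E'
import cv2,numpy as np
a=cv2.imread('pics/wrist_a3.png');b=cv2.imread('pics/wrist_a7.png');t=cv2.imread('pics/top_a7.png').min(2);t0=cv2.imread('pics/top_a3.png').min(2)
print(a[70:92:3,240:272:3].min(2)); print(b[70:92:3,240:272:3].min(2)); print(t[201:218:2,180:260:3]); print(t0[209,180:260:3])
x=np.hstack([cv2.resize(b[0:240,150:360],(420,480)),cv2.resize(cv2.imread('pics/top_a7.png')[190:230,170:350],(360,80))[:80].repeat(6,0)])
E
```

```text
[[ 75 106 122 126 125 129 119 118 117 119 120]
 [ 67  66  88 125 124 130 118 119 119 119 121]
 [ 65  68  64 103 123 129 117 118 118 119 120]
 [ 68  68  66  68  77 111 119 119 119 119 122]
 [ 65  68  66  67  69  82  98 120 116 119 119]
 [ 65  68  64  67  69  82  64 120 118 118 121]
 [ 66  67  66  68  68  97  66  74 119 118 120]
 [ 64  67  66  66  67  97  66 113 119 118 121]]
[[107 131 130 132 131 134 125 126 126 127 129]
 [ 71  78  94 133 131 133 124 126 125 127 126]
 [ 72  71  70 107 133 133 124 126 125 127 127]
 [ 71  70  70  70  94 138 127 125 125 126 127]
 [ 71  73  72  73  69 122 126 125 126 127 127]
 [ 69  72  70  69  73  86  77 126 124 127 128]
 [ 69  71  72  72  72  85  69  91 125 127 127]
 [ 69  71  69  72  71  85  69 104 125 127 127]]
[[151 153 156 154  70  91  92  92  90  94  93  94  94  94  93  95  92  94
   92  93  91  92  92  91  91 175 145]
 [152 151 150 148  75  91  89  89  90  90  91  93  94  94  94  93  96  93
   94  93  91  92  90  91 101 192 165]
 [151 150 170 145  90 169 165 158 150 145  91  94  91  94  94  93  94  94
   93  94  93  92  90  89 137 179 177]
 [151 148 187 140 162 227 226 225 223 221 107  92  90  94  93  94  93  93
   93  94  92  92  93  91 171 142 140]
 [152 119 103 137 165 226 225 227 228 231 128  93  95  94  95  93  92  93
   93  92  91  86  92  99 143 130 142]
 [151 103  95 112  98 186 191 200 202 202 101  98  96  98  98  96  95  95
   98  96  91  58  62 111 122 136 146]
 [153 107 108 143  78  87  92 105 108 111  94  95  97  95  96  95  95  95
   96  96  64  53  52 110 129 140 148]
 [152  66 122 134  87  93  93  94  90  93  94  94  95  94  95  97  95  95
   94  92  51  51  63 116 134 144 150]
 [137  53 149 131  87  94  91  93  93  94  94  96  96  95  97  95  96  97
   96  67  49  54  90 127 138 147 153]]
[151 118  98 137  68  95 108  95  95  94  95  94  94  94  94  92  92  94
  91  91  92  87  90  91 166 131 141]
```

Call:
carry_out --moves '[{"tx":0,"ty":0,"tz":0.13,"twist":0,"fingers":0}]'

```text
clock: 33.17
eef_pos: [465.4, -132.4, 165.9]
tool_rot: [3.134, 0.001, 1.503]
force: [1.0, -0.8, 4.0]
width: 0.2
gripper_force: 2.1
```

Call:
carry_out --moves '[{"tx":0,"ty":0,"tz":-0.13,"twist":0,"fingers":0},{"tx":0,"ty":0,"tz":0,"twist":0,"fingers":0},{"tx":0,"ty":0,"tz":0,"twist":0,"fingers":0},{"tx":0,"ty":0,"tz":0,"twist":0,"fingers":0},{"tx":0,"ty":0,"tz":0,"twist":0,"fingers":0},{"tx":0,"ty":0,"tz":0.13,"twist":0,"fingers":0},{"tx":0,"ty":0,"tz":-0.13,"twist":0,"fingers":0},{"tx":0,"ty":0,"tz":0,"twist":0,"fingers":0},{"tx":0,"ty":0,"tz":0,"twist":0,"fingers":0},{"tx":0,"ty":0,"tz":0,"twist":0,"fingers":0},{"tx":0,"ty":0,"tz":0,"twist":0,"fingers":0}]'

```text
clock: 34.55
eef_pos: [462.2, -131.5, 203.0]
tool_rot: [-3.141, -0.0, 1.503]
force: [0.7, -0.6, -0.4]
width: -0.1
gripper_force: 0.0
```

```bash
python3 df.py a8 a3
```

```text
{'clock': np.float64(34.6), 'eef_pos': array([ 462.2, -131.5,  203. ])}
top [[197, 219], [199, 197], [252, 200], [251, 221]] [([198, 205, 12, 8, 91], [203.0, 209.0])]
scene [[214, 188], [232, 181], [253, 210], [233, 217]] [([222, 183, 8, 5, 26], [226.0, 185.0])]
wrist [[218, -105], [305, -105], [300, 124], [222, 124]] [([253, 79, 7, 6, 14], [256.0, 81.0])]
```

Call:
carry_out --moves '[{"tx":0,"ty":0,"tz":0.125,"twist":0,"fingers":0},{"tx":0,"ty":0,"tz":-0.125,"twist":0,"fingers":0},{"tx":0,"ty":0,"tz":0.125,"twist":0,"fingers":0},{"tx":0,"ty":0,"tz":-0.125,"twist":0,"fingers":0},{"tx":0,"ty":0,"tz":0.125,"twist":0,"fingers":0},{"tx":0,"ty":0,"tz":-0.125,"twist":0,"fingers":0},{"tx":0,"ty":0,"tz":0,"twist":0,"fingers":0},{"tx":0,"ty":0,"tz":0,"twist":0,"fingers":0},{"tx":0,"ty":0,"tz":0,"twist":0,"fingers":0},{"tx":0,"ty":0,"tz":0,"twist":0,"fingers":0},{"tx":0,"ty":0,"tz":0,"twist":0,"fingers":0}]'

```text
clock: 36.08
eef_pos: [462.4, -131.6, 203.1]
tool_rot: [-3.141, -0.0, 1.503]
force: [-0.1, 0.6, -0.5]
width: 0.2
gripper_force: 0.0
```

```bash
python3 df.py a9 a3
```

```text
{'clock': np.float64(36.1), 'eef_pos': array([ 462.4, -131.6,  203.1])}
top [[197, 219], [199, 197], [252, 200], [251, 221]] [([198, 205, 12, 8, 91], [203.0, 209.0])]
scene [[214, 188], [232, 181], [253, 210], [233, 217]] [([222, 183, 8, 5, 26], [226.0, 185.0])]
wrist [[218, -105], [305, -105], [300, 124], [222, 124]] []
```

Call:
carry_out --moves '[{"tx":0,"ty":0,"tz":-0.017,"twist":0,"fingers":0},{"tx":0,"ty":0,"tz":0.14,"twist":0,"fingers":0},{"tx":0,"ty":0,"tz":-0.14,"twist":0,"fingers":0},{"tx":0,"ty":0,"tz":0,"twist":0,"fingers":0},{"tx":0,"ty":0,"tz":0,"twist":0,"fingers":0},{"tx":0,"ty":0,"tz":0.14,"twist":0,"fingers":0},{"tx":0,"ty":0,"tz":-0.14,"twist":0,"fingers":0},{"tx":0,"ty":0,"tz":0,"twist":0,"fingers":0},{"tx":0,"ty":0,"tz":0,"twist":0,"fingers":0},{"tx":0,"ty":0,"tz":0.14,"twist":0,"fingers":0},{"tx":0,"ty":0,"tz":-0.14,"twist":0,"fingers":0},{"tx":0,"ty":0,"tz":0,"twist":0,"fingers":0}]'

```text
clock: 37.72
eef_pos: [463.5, -132.2, 209.3]
tool_rot: [3.139, 0.001, 1.503]
force: [-0.2, 0.2, 1.0]
width: -0.1
gripper_force: 0.0
```

Call:
carry_out --moves '[{"tx":0,"ty":0,"tz":0.14,"twist":0,"fingers":0},{"tx":0,"ty":0,"tz":-0.14,"twist":0,"fingers":0},{"tx":0,"ty":0,"tz":0,"twist":0,"fingers":0},{"tx":0,"ty":0,"tz":0,"twist":0,"fingers":0},{"tx":0,"ty":0,"tz":0,"twist":0,"fingers":0},{"tx":0,"ty":0,"tz":0,"twist":0,"fingers":0},{"tx":0,"ty":0,"tz":0,"twist":0,"fingers":0}]'

```text
clock: 38.6
eef_pos: [462.4, -131.6, 208.2]
tool_rot: [-3.141, -0.0, 1.503]
force: [-0.1, 1.0, 0.6]
width: 0.1
gripper_force: 0.0
```

```bash
python3 df.py a10 a3
```

```text
{'clock': np.float64(38.6), 'eef_pos': array([ 462.4, -131.6,  208.2])}
top [[197, 219], [199, 197], [252, 200], [251, 221]] [([198, 205, 30, 9, 221], [212.0, 209.0])]
scene [[214, 188], [232, 181], [253, 210], [233, 217]] [([222, 183, 14, 15, 112], [229.0, 190.0])]
wrist [[219, -102], [304, -102], [299, 124], [223, 124]] [([242, 0, 29, 24, 587], [256.0, 10.0]), ([252, 79, 8, 7, 22], [256.0, 82.0])]
```

Two bars are out, and the faster taps work better. I'll keep on in case there is a third.

Call:
carry_out --moves '[{"tx":0,"ty":0,"tz":0.14,"twist":0,"fingers":0},{"tx":0,"ty":0,"tz":-0.14,"twist":0,"fingers":0},{"tx":0,"ty":0,"tz":0,"twist":0,"fingers":0},{"tx":0,"ty":0,"tz":0,"twist":0,"fingers":0},{"tx":0,"ty":0,"tz":0.14,"twist":0,"fingers":0},{"tx":0,"ty":0,"tz":-0.14,"twist":0,"fingers":0},{"tx":0,"ty":0,"tz":0,"twist":0,"fingers":0},{"tx":0,"ty":0,"tz":0,"twist":0,"fingers":0},{"tx":0,"ty":0,"tz":0.14,"twist":0,"fingers":0},{"tx":0,"ty":0,"tz":-0.14,"twist":0,"fingers":0},{"tx":0,"ty":0,"tz":0,"twist":0,"fingers":0},{"tx":0,"ty":0,"tz":0,"twist":0,"fingers":0}]'

```text
clock: 40.25
eef_pos: [462.1, -131.3, 208.1]
tool_rot: [-3.141, -0.001, 1.503]
force: [0.2, 0.8, -0.6]
width: 0.4
gripper_force: 0.0
```

Call:
carry_out --moves '[{"tx":0,"ty":0,"tz":0.14,"twist":0,"fingers":0},{"tx":0,"ty":0,"tz":-0.14,"twist":0,"fingers":0},{"tx":0,"ty":0,"tz":0,"twist":0,"fingers":0},{"tx":0,"ty":0,"tz":0,"twist":0,"fingers":0},{"tx":0,"ty":0,"tz":0.14,"twist":0,"fingers":0},{"tx":0,"ty":0,"tz":-0.14,"twist":0,"fingers":0},{"tx":0,"ty":0,"tz":0,"twist":0,"fingers":0},{"tx":0,"ty":0,"tz":0,"twist":0,"fingers":0},{"tx":0,"ty":0,"tz":0,"twist":0,"fingers":0},{"tx":0,"ty":0,"tz":0,"twist":0,"fingers":0},{"tx":0,"ty":0,"tz":0,"twist":0,"fingers":0}]'

```text
clock: 41.62
eef_pos: [462.4, -131.6, 208.2]
tool_rot: [-3.141, -0.0, 1.503]
force: [-0.0, -0.8, 0.5]
width: -0.1
gripper_force: 0.0
```

```bash
python3 df.py a11 a3
```

```text
{'clock': np.float64(41.6), 'eef_pos': array([ 462.4, -131.6,  208.2])}
top [[197, 219], [199, 197], [252, 200], [251, 221]] [([198, 205, 30, 9, 222], [212.0, 209.0]), ([242, 212, 7, 10, 19], [245.0, 217.0])]
scene [[214, 188], [232, 181], [253, 210], [233, 217]] [([222, 183, 14, 15, 111], [229.0, 190.0])]
wrist [[219, -102], [304, -102], [299, 124], [223, 124]] [([242, 0, 29, 24, 587], [256.0, 10.0]), ([241, 71, 7, 5, 15], [244.0, 73.0]), ([252, 79, 8, 7, 22], [256.0, 82.0])]
```

```bash
python3 - <<'E'
import cv2,numpy as np
for n,(r0,r1,c0,c1) in {'top':(190,235,250,345),'scene':(190,270,225,300)}.items():
    a,b,c=[cv2.imread(f'pics/{n}_{t}.png').astype(int)[r0:r1,c0:c1] for t in ('a1','a7','a11')]
    for nm,x,y in (('a1-a7',a,b),('a7-a11',b,c)):
        d=np.abs(x-y).max(2)>12; k,l,st,ce=cv2.connectedComponentsWithStats(d.astype(np.uint8)); print(n,nm,[(st[i].tolist()) for i in range(1,k) if st[i,4]>15])
E
```

```text
top a1-a7 [[0, 0, 21, 22, 131], [29, 0, 19, 30, 219], [18, 6, 13, 7, 20], [51, 23, 8, 6, 33], [63, 22, 8, 7, 38], [30, 29, 6, 10, 26]]
top a7-a11 [[40, 3, 8, 9, 35], [0, 4, 10, 16, 43], [44, 21, 19, 8, 107], [29, 29, 7, 11, 25]]
scene a1-a7 [[27, 0, 3, 9, 19], [13, 2, 11, 8, 38], [26, 27, 11, 8, 56], [38, 36, 4, 5, 16]]
scene a7-a11 [[0, 0, 25, 10, 115], [24, 11, 9, 5, 18], [33, 32, 11, 12, 65]]
```

Call:
carry_out --moves '[{"tx":0,"ty":0,"tz":0.14,"twist":0,"fingers":0},{"tx":0,"ty":0,"tz":-0.14,"twist":0,"fingers":0},{"tx":0,"ty":0,"tz":0,"twist":0,"fingers":0},{"tx":0,"ty":0,"tz":0.14,"twist":0,"fingers":0},{"tx":0,"ty":0,"tz":-0.14,"twist":0,"fingers":0},{"tx":0,"ty":0,"tz":0,"twist":0,"fingers":0},{"tx":0,"ty":0,"tz":0.14,"twist":0,"fingers":0},{"tx":0,"ty":0,"tz":-0.14,"twist":0,"fingers":0},{"tx":0,"ty":0,"tz":0,"twist":0,"fingers":0},{"tx":0,"ty":0,"tz":0.14,"twist":0,"fingers":0},{"tx":0,"ty":0,"tz":-0.14,"twist":0,"fingers":0},{"tx":0,"ty":0,"tz":0,"twist":0,"fingers":0}]'

```text
clock: 43.28
eef_pos: [463.8, -132.2, 209.5]
tool_rot: [3.138, 0.001, 1.503]
force: [0.1, 0.3, 0.7]
width: 0.2
gripper_force: 0.0
```

Call:
carry_out --moves '[{"tx":0,"ty":0,"tz":0.14,"twist":0,"fingers":0},{"tx":0,"ty":0,"tz":-0.14,"twist":0,"fingers":0},{"tx":0,"ty":0,"tz":0,"twist":0,"fingers":0},{"tx":0,"ty":0,"tz":0,"twist":0,"fingers":0},{"tx":0,"ty":0,"tz":0.14,"twist":0,"fingers":0},{"tx":0,"ty":0,"tz":-0.14,"twist":0,"fingers":0},{"tx":0,"ty":0,"tz":0,"twist":0,"fingers":0},{"tx":0,"ty":0,"tz":0,"twist":0,"fingers":0},{"tx":0,"ty":0,"tz":0,"twist":0,"fingers":0},{"tx":0,"ty":0,"tz":0,"twist":0,"fingers":0},{"tx":0,"ty":0,"tz":0,"twist":0,"fingers":0}]'

```text
clock: 44.65
eef_pos: [462.4, -131.6, 208.2]
tool_rot: [-3.141, -0.0, 1.503]
force: [0.4, -0.5, 1.2]
width: 0.2
gripper_force: 0.0
```

```bash
python3 df.py a12 a3
```

```text
{'clock': np.float64(44.6), 'eef_pos': array([ 462.4, -131.6,  208.2])}
top [[197, 219], [199, 197], [252, 200], [251, 221]] [([198, 205, 30, 9, 222], [212.0, 209.0]), ([242, 212, 7, 10, 26], [245.0, 217.0])]
scene [[214, 188], [232, 181], [253, 210], [233, 217]] [([222, 183, 14, 15, 111], [229.0, 190.0])]
wrist [[219, -102], [304, -102], [299, 124], [223, 124]] [([242, 0, 29, 24, 587], [256.0, 10.0]), ([235, 67, 28, 23, 83], [250.0, 78.0])]
```

```bash
python3 - <<'E'
import cv2,numpy as np
def p(n,t,r0,r1,c0,c1,a=1.3): return cv2.resize(cv2.convertScaleAbs(cv2.imread(f'pics/{n}_{t}.png')[r0:r1,c0:c1],alpha=a),(400,300),interpolation=cv2.INTER_CUBIC)
o=np.vstack([np.hstack([p('scene','a1',175,265,205,325),p('scene','a7',175,265,205,325)]),np.hstack([p('scene','a12',175,265,205,325),p('wrist','a12',0,240,110,430,1.1)])])
cv2.imwrite('pics/comp.png',o)
E
```

```text
(no output)
```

View pics/comp.png

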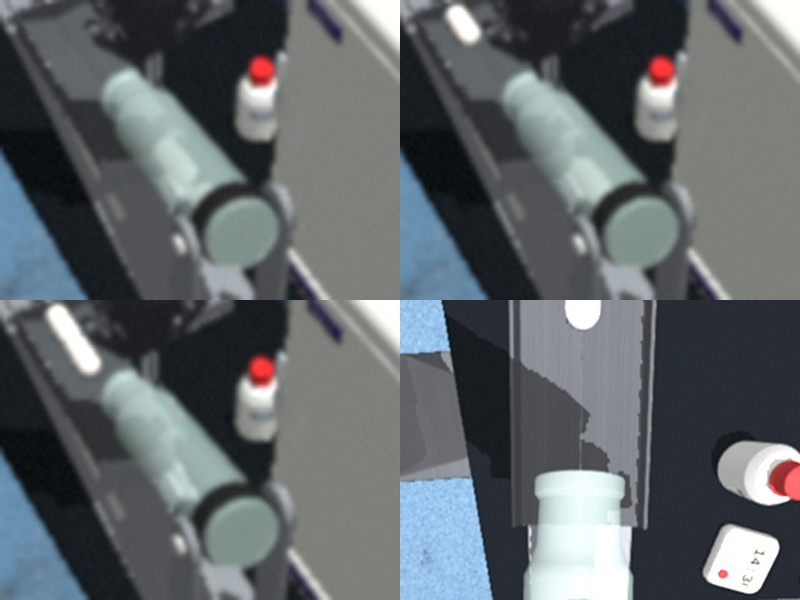

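Panels: in the scene views one bar (a7) and then two (a12) lie in the trough. Through the glass, a brighter patch around panel (175,155) fades as bars leave. I'll check this numerically along the flask axis.

```bash
python3 - <<'E'
import cv2,numpy as np
from h import *
from tr import inS
im=eyes.get_image('scene')
A={t:cv2.GaussianBlur(cv2.imread(f'pics/scene_{t}.png'),(3,3),0).min(2) for t in ('a1','a3','a4','a7','a9','a10','a12')}
for off in (0,-10,-20):
    for t in A:
        r=[]
        for y in range(10,260,10):
            d=265-y; p=inS(-d*np.cos(.349)+off*np.sin(.349),0,130+d*np.sin(.349)+off*np.cos(.349)); u,v=proj(im,p); r.append(int(A[t][int(round(v)),int(round(u))]))
        print(off,t,r)
E
```

```text
0 a1 [102, 111, 74, 34, 32, 106, 128, 123, 133, 145, 149, 151, 151, 146, 147, 143, 132, 125, 124, 127, 133, 131, 135, 135, 134]
0 a3 [101, 110, 79, 34, 32, 105, 134, 128, 118, 117, 117, 117, 117, 120, 125, 139, 147, 152, 149, 151, 152, 153, 154, 153, 146]
0 a4 [101, 109, 78, 34, 33, 107, 138, 138, 123, 118, 118, 118, 117, 120, 125, 133, 131, 125, 124, 127, 132, 130, 135, 135, 133]
0 a7 [101, 110, 78, 33, 32, 108, 140, 143, 146, 146, 146, 137, 126, 120, 124, 133, 131, 125, 124, 127, 132, 129, 135, 135, 133]
0 a9 [101, 110, 77, 34, 32, 89, 118, 118, 118, 118, 118, 118, 118, 120, 124, 133, 131, 128, 142, 152, 155, 153, 152, 152, 150]
0 a10 [102, 110, 74, 33, 32, 88, 117, 119, 118, 118, 117, 118, 118, 120, 124, 133, 132, 126, 124, 124, 129, 131, 135, 135, 134]
0 a12 [101, 110, 74, 33, 32, 88, 118, 119, 118, 118, 117, 117, 118, 120, 124, 134, 133, 126, 124, 125, 129, 130, 134, 134, 134]
-10 a1 [99, 101, 109, 81, 35, 31, 101, 138, 128, 137, 153, 155, 153, 152, 151, 152, 151, 132, 122, 119, 123, 125, 126, 133, 133]
-10 a3 [100, 101, 108, 86, 36, 30, 98, 140, 139, 123, 117, 119, 125, 124, 12
[... 892 characters left out ...]
, 133, 131, 125, 126, 129, 146, 152, 150, 150, 148, 148, 147]
-20 a4 [99, 100, 100, 107, 86, 37, 30, 90, 136, 151, 145, 129, 132, 134, 132, 125, 125, 124, 124, 120, 114, 116, 116, 115, 116]
-20 a7 [99, 100, 100, 107, 86, 37, 30, 92, 140, 153, 149, 150, 150, 150, 140, 126, 125, 124, 124, 120, 115, 116, 116, 115, 116]
-20 a9 [98, 98, 100, 108, 85, 36, 30, 72, 106, 117, 125, 125, 132, 133, 131, 125, 125, 124, 124, 121, 126, 148, 150, 149, 146]
-20 a10 [98, 99, 100, 107, 85, 36, 30, 75, 108, 117, 125, 125, 132, 133, 132, 125, 125, 124, 124, 121, 114, 116, 116, 115, 116]
-20 a12 [98, 98, 100, 107, 85, 37, 29, 75, 108, 117, 125, 125, 132, 133, 131, 125, 125, 124, 124, 121, 114, 115, 115, 115, 116]
```

The glass shows bars as +30 in brightness, and by a10–a12 none is left. So exactly two bars existed, and both are in the trough. Now back to the lever.

Call:
carry_out --moves '[{"tx":0.17,"ty":-0.018,"tz":0,"twist":0,"fingers":0.45},{"tx":0.17,"ty":-0.018,"tz":0,"twist":0,"fingers":0.45},{"tx":0.17,"ty":-0.018,"tz":0,"twist":0,"fingers":0.45},{"tx":0.17,"ty":-0.018,"tz":0,"twist":0,"fingers":0.45},{"tx":0.17,"ty":-0.018,"tz":0,"twist":0,"fingers":0.45},{"tx":0.17,"ty":-0.018,"tz":0,"twist":0,"fingers":0.45},{"tx":0,"ty":0,"tz":0.1,"twist":0,"fingers":0.45},{"tx":0,"ty":0,"tz":0.1,"twist":0,"fingers":0.45},{"tx":0,"ty":0,"tz":0,"twist":0,"fingers":0.45}]'

```text
clock: 45.98
eef_pos: [449.5, 175.4, 147.0]
tool_rot: [-3.138, 0.002, 1.503]
force: [-1.0, 0.2, -0.2]
width: 38.6
gripper_force: 0.0
```

```bash
cat > lv.py <<'E'
from h import *
import sys
s=ctrl.read_state(); print({k:np.round(s[k],1) for k in ['clock','eef_pos','force']})
im=snap('wrist',sys.argv[1]+'.png'); piv=np.array([float(sys.argv[2]),float(sys.argv[3]),28.])
g=cv2.GaussianBlur(cv2.cvtColor(im['color'],cv2.COLOR_BGR2GRAY),(3,3),0)
for th in (-35,-20,0,20,35):
    a=np.radians(th); p=piv+65*np.array([np.sin(a)*.998,-np.sin(a)*.067,np.cos(a)]); print(th,p.round(1),np.round(proj(im,p)))
m=(g<48).astype(np.uint8); k,l,st,c=cv2.connectedComponentsWithStats(m[60:270])
for i in range(1,k):
    if 80<st[i,4]<2500: print((st[i]+[0,60,0,0,0]).tolist(),(c[i]+[0,60]).round())
E
python3 lv.py w13 486.6 173.8
```

```text
{'clock': np.float64(46.0), 'eef_pos': array([449.5, 175.4, 147. ]), 'force': array([-1. ,  0.2, -0.2])}
-35 [449.4 176.3  81.2] [258. 206.]
-20 [464.4 175.3  89.1] [276. 210.]
0 [486.6 173.8  93. ] [305. 211.]
20 [508.8 172.3  89.1] [331. 210.]
35 [523.8 171.3  81.2] [347. 206.]
[285, 132, 26, 26, 269] [293. 141.]
[244, 194, 22, 19, 341] [254. 203.]
[335, 219, 8, 51, 238] [339. 243.]
[290, 243, 10, 27, 163] [294. 259.]
[308, 251, 15, 19, 158] [314. 261.]
```

Call:
carry_out --moves '[{"tx":0,"ty":-0.008,"tz":0.14,"twist":0,"fingers":0.45},{"tx":0,"ty":0,"tz":0.1,"twist":0,"fingers":0.45},{"tx":0,"ty":0,"tz":0.045,"twist":0,"fingers":0.45},{"tx":0,"ty":0,"tz":0,"twist":0,"fingers":0.45},{"tx":0,"ty":0.03,"tz":0,"twist":0,"fingers":0.45},{"tx":0,"ty":0.03,"tz":0,"twist":0,"fingers":0.45},{"tx":0,"ty":0.03,"tz":0,"twist":0,"fingers":0.45},{"tx":0,"ty":0,"tz":0,"twist":0,"fingers":0.45}]'

```text
clock: 47.02
eef_pos: [464.4, 175.0, 62.8]
tool_rot: [-3.119, -0.0, 1.506]
force: [-19.6, 0.7, 15.1]
width: 38.2
gripper_force: 10.1
```

Call:
carry_out --moves '[{"tx":0,"ty":0.02,"tz":0,"twist":0,"fingers":0.45},{"tx":0,"ty":0.02,"tz":0,"twist":0,"fingers":0.45},{"tx":0,"ty":0,"tz":0,"twist":0,"fingers":0.45}]'

```text
clock: 47.4
eef_pos: [487.1, 173.6, 63.8]
tool_rot: [-3.141, -0.001, 1.503]
force: [-4.0, -0.0, 2.5]
width: 38.5
gripper_force: 1.7
```

Past the stiff part. Carrying it over to the free end.

Call:
carry_out --moves '[{"tx":0,"ty":0.05,"tz":0,"twist":0,"fingers":0.45},{"tx":0,"ty":0.05,"tz":0,"twist":0,"fingers":0.45},{"tx":0,"ty":0.04,"tz":0,"twist":0,"fingers":0.45},{"tx":0,"ty":0.015,"tz":0,"twist":0,"fingers":0.45},{"tx":0,"ty":0,"tz":0,"twist":0,"fingers":0.45}]'

```text
clock: 48.02
eef_pos: [531.2, 170.5, 62.6]
tool_rot: [-3.135, -0.0, 1.503]
force: [-6.8, 0.3, 4.8]
width: 38.4
gripper_force: 4.3
```

Call:
carry_out --moves '[{"tx":0,"ty":-0.03,"tz":0,"twist":0,"fingers":0.45},{"tx":0,"ty":0,"tz":-0.15,"twist":0,"fingers":0.45},{"tx":0,"ty":0,"tz":-0.1,"twist":0,"fingers":0.6},{"tx":0.074,"ty":-0.064,"tz":0,"twist":0,"fingers":0.6},{"tx":0.074,"ty":-0.064,"tz":0,"twist":0,"fingers":0.6},{"tx":0,"ty":0,"tz":0,"twist":0,"fingers":0.6}]'

```text
clock: 48.78
eef_pos: [489.1, 220.3, 138.1]
tool_rot: [3.14, -0.002, 1.507]
force: [-0.5, -0.1, 0.8]
width: 51.3
gripper_force: 0.0
```

```bash
python3 lv.py w14 486.6 173.8; python3 -c "
from h import *
im=snap('wrist'); print('post exp',proj(im,(489.5,217.7,75)))"
```

```text
{'clock': np.float64(48.8), 'eef_pos': array([489.1, 220.3, 138.1]), 'force': array([-0.5, -0.1,  0.8])}
-35 [449.4 176.3  81.2] [214. 261.]
-20 [464.4 175.3  89.1] [231. 267.]
0 [486.6 173.8  93. ] [258. 269.]
20 [508.8 172.3  89.1] [285. 267.]
35 [523.8 171.3  81.2] [301. 262.]
[247, 183, 18, 28, 370] [255. 195.]
[289, 243, 25, 27, 276] [302. 258.]
[198, 244, 12, 26, 189] [205. 259.]
post exp (np.float64(256.4328771440583), np.float64(209.33743415665626))
```

The lever is at +35°, free, and the post is centred. Pinch it and draw the trough out.

Call:
carry_out --moves '[{"tx":-0.004,"ty":0,"tz":0.11,"twist":0,"fingers":0.6},{"tx":0,"ty":0,"tz":0.11,"twist":0,"fingers":0.6},{"tx":0,"ty":0,"tz":0.1,"twist":0,"fingers":0.6},{"tx":0,"ty":0,"tz":0,"twist":0,"fingers":0},{"tx":0,"ty":0,"tz":0,"twist":0,"fingers":0},{"tx":0,"ty":0,"tz":0,"twist":0,"fingers":0},{"tx":0,"ty":0,"tz":0,"twist":0,"fingers":0},{"tx":0,"ty":0,"tz":0,"twist":0,"fingers":0}]'

```text
clock: 49.88
eef_pos: [489.4, 216.5, 42.6]
tool_rot: [-3.142, -0.0, 1.502]
force: [-4.5, -2.0, 4.4]
width: 16.8
gripper_force: 60.5
```

Call:
carry_out --moves '[{"tx":0.03,"ty":0,"tz":0,"twist":0,"fingers":0},{"tx":0.05,"ty":0,"tz":0,"twist":0,"fingers":0},{"tx":0.06,"ty":0,"tz":0,"twist":0,"fingers":0},{"tx":0.06,"ty":0,"tz":0,"twist":0,"fingers":0},{"tx":0.05,"ty":0,"tz":0,"twist":0,"fingers":0},{"tx":0.03,"ty":0,"tz":0,"twist":0,"fingers":0},{"tx":0,"ty":0,"tz":0,"twist":0,"fingers":0},{"tx":0,"ty":0,"tz":0,"twist":0,"fingers":0}]'

```text
clock: 50.88
eef_pos: [495.9, 294.6, 42.6]
tool_rot: [3.141, 0.007, 1.5]
force: [-3.6, -14.5, 11.8]
width: 17.0
gripper_force: 61.4
```

Call:
carry_out --moves '[{"tx":0.02,"ty":0,"tz":0,"twist":0,"fingers":0},{"tx":0.02,"ty":0,"tz":0,"twist":0,"fingers":0},{"tx":0,"ty":0,"tz":0,"twist":0,"fingers":0}]'

```text
clock: 51.25
eef_pos: [495.8, 294.7, 42.5]
tool_rot: [-3.138, 0.021, 1.493]
force: [-6.9, -35.3, 21.1]
width: 17.1
gripper_force: 63.2
```

Call:
carry_out --moves '[{"tx":-0.06,"ty":0,"tz":0,"twist":0,"fingers":0.6},{"tx":0,"ty":0,"tz":0,"twist":0,"fingers":0.6},{"tx":0,"ty":0,"tz":0,"twist":0,"fingers":0.6},{"tx":0,"ty":0,"tz":0,"twist":0,"fingers":0.6},{"tx":0,"ty":0,"tz":-0.16,"twist":0,"fingers":0.6},{"tx":0,"ty":0,"tz":-0.18,"twist":0,"fingers":0.45},{"tx":-0.07,"ty":0.055,"tz":0,"twist":0,"fingers":0.45},{"tx":-0.07,"ty":0.055,"tz":0,"twist":0,"fingers":0.45},{"tx":0,"ty":0,"tz":0,"twist":0,"fingers":0.45},{"tx":0,"ty":0,"tz":0,"twist":0,"fingers":0.45}]'

```text
clock: 52.5
eef_pos: [524.2, 251.6, 143.6]
tool_rot: [-3.141, -0.001, 1.504]
force: [-0.3, -0.6, 0.1]
width: 38.3
gripper_force: 0.0
```

```bash
python3 lv.py w15 491.9 253.4; python3 -c "
from h import *
im=snap('wrist'); print('post exp',proj(im,(494.8,297.5,75)))"
```

```text
{'clock': np.float64(52.5), 'eef_pos': array([524.2, 251.6, 143.6]), 'force': array([-0.3, -0.6,  0.1])}
-35 [454.7 255.9  81.2] [173. 209.]
-20 [469.7 254.9  89.1] [189. 213.]
0 [491.9 253.4  93. ] [216. 215.]
20 [514.1 251.9  89.1] [245. 213.]
35 [529.1 250.9  81.2] [264. 209.]
[279, 133, 17, 33, 435] [287. 147.]
[208, 136, 24, 26, 476] [219. 148.]
[280, 154, 124, 38, 465] [335. 164.]
[284, 193, 15, 77, 280] [290. 244.]
[253, 200, 18, 14, 147] [260. 205.]
[213, 244, 8, 26, 109] [217. 260.]
post exp (np.float64(217.1572317922608), np.float64(154.70655457793106))
```

Call:
carry_out --moves '[{"tx":0,"ty":0.007,"tz":0.14,"twist":0,"fingers":0.45},{"tx":0,"ty":0,"tz":0.1,"twist":0,"fingers":0.45},{"tx":0,"ty":0,"tz":0.032,"twist":0,"fingers":0.45},{"tx":0,"ty":0,"tz":0,"twist":0,"fingers":0.45},{"tx":0,"ty":-0.05,"tz":0,"twist":0,"fingers":0.45},{"tx":0,"ty":-0.05,"tz":0,"twist":0,"fingers":0.45},{"tx":0,"ty":-0.05,"tz":0,"twist":0,"fingers":0.45},{"tx":0,"ty":-0.04,"tz":0,"twist":0,"fingers":0.45},{"tx":0,"ty":-0.03,"tz":0,"twist":0,"fingers":0.45},{"tx":0,"ty":0,"tz":0,"twist":0,"fingers":0.45}]'

```text
clock: 53.85
eef_pos: [461.3, 254.9, 62.5]
tool_rot: [3.14, -0.0, 1.503]
force: [4.1, 1.2, 0.9]
width: 38.3
gripper_force: 1.8
```

Call:
carry_out --moves '[{"tx":0,"ty":-0.03,"tz":0,"twist":0,"fingers":0.45},{"tx":0,"ty":-0.03,"tz":0,"twist":0,"fingers":0.45},{"tx":0,"ty":-0.02,"tz":0,"twist":0,"fingers":0.45},{"tx":0,"ty":0,"tz":0,"twist":0,"fingers":0.45}]'

```text
clock: 54.35
eef_pos: [445.2, 256.2, 64.3]
tool_rot: [3.126, -0.003, 1.5]
force: [12.8, -0.9, 4.6]
width: 38.3
gripper_force: 6.7
```

Call:
carry_out --moves '[{"tx":0,"ty":-0.02,"tz":0,"twist":0,"fingers":0.45},{"tx":0,"ty":0,"tz":0,"twist":0,"fingers":0.45}]'

```text
clock: 54.6
eef_pos: [444.1, 256.6, 65.1]
tool_rot: [3.117, -0.004, 1.498]
force: [19.4, -1.0, 3.2]
width: 38.9
gripper_force: 10.2
```

Call:
carry_out --moves '[{"tx":0,"ty":0.05,"tz":0,"twist":0,"fingers":0.45},{"tx":0,"ty":0,"tz":-0.16,"twist":0,"fingers":0.45},{"tx":0,"ty":0,"tz":-0.18,"twist":0,"fingers":0.45},{"tx":0,"ty":0,"tz":-0.16,"twist":0,"fingers":0.45},{"tx":-0.1,"ty":0.08,"tz":0,"twist":0,"fingers":0.55},{"tx":-0.1,"ty":0.06,"tz":0,"twist":0,"fingers":0.55},{"tx":0,"ty":0,"tz":0,"twist":0,"fingers":0.55},{"tx":0,"ty":0,"tz":0,"twist":0,"fingers":0.55}]'

```text
clock: 55.6
eef_pos: [482.1, 193.5, 211.5]
tool_rot: [-3.138, 0.0, 1.504]
force: [0.1, 0.4, -0.6]
width: 47.0
gripper_force: 0.0
```

```bash
python3 lv.py w16 491.9 253.4; cat > bars.py <<'E'
from h import *
import sys
im=snap('wrist',sys.argv[1]+'.png'); c=im['color'].astype(int)
print(ctrl.read_state()['eef_pos'].round(1))
m=((c.min(2)>float(sys.argv[2]) if len(sys.argv)>2 else (c.min(2)>170))).astype(np.uint8)
k,l,st,ce=cv2.connectedComponentsWithStats(m)
for i in range(1,k):
    if st[i,4]>250:
        cn=max(cv2.findContours((l==i).astype(np.uint8),cv2.RETR_EXTERNAL,cv2.CHAIN_APPROX_NONE)[0],key=len)
        r=cv2.minAreaRect(cn); print(st[i].tolist(),ce[i].round(),'rect',np.round(r[0]),np.round(r[1]),round(r[2]),'z30',onz(im,*ce[i],30).round(),'z45',onz(im,*ce[i],45).round())
E
python3 bars.py w17
```

```text
{'clock': np.float64(55.6), 'eef_pos': array([482.1, 193.5, 211.5]), 'force': array([ 0.1,  0.4, -0.6])}
-35 [454.7 255.9  81.2] [226. 126.]
-20 [469.7 254.9  89.1] [240. 127.]
0 [491.9 253.4  93. ] [264. 127.]
20 [514.1 251.9  89.1] [287. 127.]
35 [529.1 250.9  81.2] [301. 126.]
[296, 241, 14, 29, 232] [301. 258.]
[482.5 194.1 211.7]
[241, 57, 68, 80, 3198] [280.  93.] rect [273.  94.] [66. 79.] 4 z30 [514. 284.  30.] z45 [513. 284.  45.]
[317, 105, 96, 138, 10191] [363. 167.] rect [368. 173.] [131.  95.] 86 z30 [612. 192.  30.] z45 [606. 196.  45.]
[249, 146, 23, 110, 2015] [260. 204.] rect [260. 201.] [ 21. 109.] 1 z30 [483. 154.  30.] z45 [483. 159.  45.]
[0, 206, 69, 171, 7330] [ 25. 299.] rect [ 34. 291.] [170.  68.] 90 z30 [135.  29.  30.] z45 [151.  40.  45.]
[435, 253, 32, 43, 561] [452. 275.] rect [452. 277.] [16. 47.] 28 z30 [744.  31.  30.] z45 [732.  42.  45.]
[483, 332, 29, 52, 1104] [500. 360.] rect [497. 358.] [51. 28.] 90 z30 [ 846. -134.   30.] z45 [ 830. -115.   45.]
[347, 358, 33, 26, 452] [361. 371.] rect [361. 373.] [22. 30.] 56 z30 [ 628. -145.   30.] z45 [ 621. -126.   45.]
```

```bash
cat > tray.py <<'E'
from h import *
import sys
t=snap('top','t_'+sys.argv[1]+'.png')
def tray(t):
    g=cv2.cvtColor(t['color'],cv2.COLOR_BGR2GRAY); m=np.zeros_like(g); m[135:190,130:240]=(g[135:190,130:240]>75); 
    m=cv2.morphologyEx(m,cv2.MORPH_OPEN,np.ones((3,3),np.uint8))
    k,l,st,ce=cv2.connectedComponentsWithStats(m); i=1+np.argmax(st[1:,4]); cn=cv2.findContours((l==i).astype(np.uint8),0,1)[0][0]
    b=cv2.boxPoints(cv2.minAreaRect(cn)); P=np.array([onz(t,*p,24) for p in b]); print(st[i].tolist(),P.round().tolist(),'c',P.mean(0).round(1),'sides',[round(np.linalg.norm(P[j]-P[j-1])) for j in range(4)])
    e=P[0]-P[1] if np.linalg.norm(P[0]-P[1])>np.linalg.norm(P[1]-P[2]) else P[1]-P[2]
    if e[1]<0: e=-e
    print('yaw',np.arctan2(-e[0],e[1]))
tray(t)
if len(sys.argv)>2: tray({**t,'color':cv2.imread('pics/top0.png')})
E
python3 tray.py 1 x; python3 - <<'E'
from h import *
im=eyes.get_image('wrist'); g=im['color'].min(2)
for v in range(142,262,4): print(v,[int(x) for x in g[v,246:276:3]],onz(im,260,v,50).round()[:2])
E
```

```text
[162, 151, 54, 39, 1815] [[687.0, 274.0, 24.0], [701.0, 75.0, 24.0], [566.0, 64.0, 24.0], [552.0, 262.0, 24.0]] c [626.6 168.5  24. ] sides [136, 200, 136, 198]
yaw 0.07060367881326328
[158, 144, 53, 40, 1830] [[714.0, 289.0, 24.0], [727.0, 91.0, 24.0], [592.0, 81.0, 24.0], [579.0, 277.0, 24.0]] c [653.  184.4  24. ] sides [136, 198, 136, 197]
yaw 0.06719695934329194
142 [58, 57, 56, 64, 59, 58, 59, 59, 60, 62] [489. 234.]
146 [59, 56, 140, 166, 170, 172, 168, 162, 69, 58] [488. 230.]
150 [60, 93, 163, 168, 175, 176, 171, 167, 148, 57] [488. 225.]
154 [57, 114, 163, 170, 177, 181, 173, 166, 164, 100] [488. 221.]
158 [85, 120, 159, 169, 178, 182, 172, 164, 192, 102] [488. 216.]
162 [108, 156, 247, 255, 255, 175, 166, 255, 237, 101] [487. 212.]
166 [102, 153, 246, 253, 255, 255, 255, 253, 234, 99] [487. 207.]
170 [110, 180, 244, 252, 255, 255, 255, 253, 242, 100] [487. 202.]
174 [110, 170, 249, 254, 255, 255, 254, 253, 230, 103] [486. 198.]
178 [109, 183, 246, 253, 255, 255, 254, 253, 228, 103] [486. 193.]
182 [106, 186, 247, 253, 255, 255, 254, 252, 222, 104] [486. 188.]
186 [110, 186
[... 556 characters left out ...]
54, 251, 139, 107] [483. 142.]
222 [111, 211, 250, 254, 255, 255, 254, 251, 139, 109] [483. 137.]
226 [102, 212, 249, 254, 255, 255, 254, 248, 147, 110] [482. 132.]
230 [106, 232, 251, 254, 255, 255, 254, 250, 136, 110] [482. 126.]
234 [112, 218, 250, 254, 255, 255, 254, 250, 122, 110] [482. 121.]
238 [103, 221, 250, 254, 255, 255, 254, 250, 113, 109] [481. 115.]
242 [111, 223, 250, 254, 255, 255, 254, 250, 112, 109] [481. 109.]
246 [111, 226, 250, 254, 255, 255, 254, 250, 104, 110] [481. 104.]
250 [113, 163, 253, 254, 255, 255, 255, 234, 104, 110] [480.  98.]
254 [114, 111, 136, 250, 254, 255, 155, 104, 108, 109] [480.  92.]
258 [112, 113, 112, 114, 110, 105, 107, 109, 107, 110] [480.  86.]
```

The tray has been knocked and is now at about (626,168). The two bars lie in line with a gap at y≈165: bar 1 at about (487,198) and bar 2 at about (482,131). Picking bar 2 first.

Call:
carry_out --moves '[{"tx":-0.104,"ty":0.007,"tz":0,"twist":0,"fingers":0.42},{"tx":-0.105,"ty":0.007,"tz":0,"twist":0,"fingers":0.42},{"tx":0,"ty":0,"tz":0.15,"twist":0,"fingers":0.42},{"tx":0,"ty":0,"tz":0.15,"twist":0,"fingers":0.42},{"tx":0,"ty":0,"tz":0.1,"twist":0,"fingers":0.42},{"tx":0,"ty":0,"tz":0,"twist":0,"fingers":0.42}]'

```text
clock: 56.55
eef_pos: [482.0, 130.2, 90.6]
tool_rot: [-3.137, 0.001, 1.504]
force: [-0.3, 0.5, -0.4]
width: 36.0
gripper_force: 0.0
```

```bash
python3 - <<'E'
from h import *
s=ctrl.read_state(); print(s['eef_pos'].round(1),s['force'].round(1),s['width'])
im=snap('wrist','w18.png'); g=im['color'].min(2)
e=s['eef_pos']
print('bar2 exp', [np.round(proj(im,(482.5+d*.067,131+d,z))) for d,z in ((34,55),(0,68),(-34,75))], 'tcp at z68',np.round(proj(im,(e[0],e[1],60))))
for v in range(170,270,8): 
    r=np.where(g[v,215:300]>200)[0]; print(v, (r.min()+215,r.max()+215,len(r)) if len(r) else None)
E
```

```text
[482.  130.2  90.6] [-0.3  0.5 -0.4] 36.04050402788665
bar2 exp [array([259., 176.]), array([259., 229.]), array([259., 277.])] tcp at z68 [258. 225.]
170 (np.int64(251), np.int64(263), 13)
178 (np.int64(244), np.int64(268), 25)
186 (np.int64(240), np.int64(273), 34)
194 (np.int64(239), np.int64(273), 35)
202 (np.int64(239), np.int64(273), 35)
210 (np.int64(239), np.int64(273), 35)
218 (np.int64(238), np.int64(273), 36)
226 (np.int64(239), np.int64(272), 34)
234 (np.int64(238), np.int64(273), 36)
242 (np.int64(238), np.int64(273), 36)
250 (np.int64(238), np.int64(273), 36)
258 (np.int64(241), np.int64(270), 30)
266 (np.int64(250), np.int64(260), 11)
```

Call:
carry_out --moves '[{"tx":0.013,"ty":-0.004,"tz":0.1,"twist":0,"fingers":0.42},{"tx":0,"ty":0,"tz":0.06,"twist":0,"fingers":0.42},{"tx":0,"ty":0,"tz":0,"twist":0,"fingers":0.42}]'

```text
clock: 56.98
eef_pos: [483.3, 134.3, 44.8]
tool_rot: [3.141, -0.0, 1.503]
force: [-0.7, 1.1, -0.0]
width: 36.3
gripper_force: 0.0
```

Call:
carry_out --moves '[{"tx":0,"ty":0,"tz":0.013,"twist":0,"fingers":0.42},{"tx":0,"ty":0,"tz":0,"twist":0,"fingers":0.42},{"tx":0,"ty":0,"tz":0,"twist":0,"fingers":0.42}]'

```text
clock: 57.35
eef_pos: [483.4, 134.2, 41.0]
tool_rot: [3.141, -0.0, 1.503]
force: [0.1, 0.4, 0.7]
width: 35.8
gripper_force: 0.3
```

Call:
carry_out --moves '[{"tx":0,"ty":0,"tz":0.013,"twist":0,"fingers":0.42},{"tx":0,"ty":0,"tz":0,"twist":0,"fingers":0.42},{"tx":0,"ty":0,"tz":0,"twist":0,"fingers":0.42}]'

```text
clock: 57.72
eef_pos: [484.3, 135.7, 39.5]
tool_rot: [3.139, -0.004, 1.504]
force: [-5.3, 2.2, 30.4]
width: 36.1
gripper_force: 15.4
```

Floor touched. Rise 4 mm and close.

Call:
carry_out --moves '[{"tx":0,"ty":0,"tz":-0.014,"twist":0,"fingers":0.42},{"tx":0,"ty":0,"tz":0,"twist":0,"fingers":0},{"tx":0,"ty":0,"tz":0,"twist":0,"fingers":0},{"tx":0,"ty":0,"tz":0,"twist":0,"fingers":0},{"tx":0,"ty":0,"tz":0,"twist":0,"fingers":0},{"tx":0,"ty":0,"tz":0,"twist":0,"fingers":0}]'

```text
clock: 58.48
eef_pos: [483.3, 134.3, 41.6]
tool_rot: [3.141, -0.001, 1.503]
force: [-2.0, 1.1, 14.6]
width: 23.9
gripper_force: 58.1
```

Call:
carry_out --moves '[{"tx":0,"ty":0,"tz":-0.05,"twist":0,"fingers":0},{"tx":0,"ty":0,"tz":-0.1,"twist":0,"fingers":0},{"tx":0,"ty":0,"tz":-0.12,"twist":0,"fingers":0},{"tx":0,"ty":0,"tz":0,"twist":0,"fingers":0},{"tx":0,"ty":0,"tz":0,"twist":0,"fingers":0}]'

```text
clock: 59.1
eef_pos: [482.5, 134.1, 121.4]
tool_rot: [-3.141, 0.0, 1.503]
force: [-0.4, 1.0, -0.9]
width: 23.8
gripper_force: 59.2
```

```bash
python3 bars.py w19 200; python3 tray.py 2
```

```text
[482.2 134.  121. ]
[193, 0, 133, 74, 6473] [272.  29.] rect [259.  36.] [ 73. 132.] 90 z30 [502. 269.  30.] z45 [501. 266.  45.]
[476, 14, 33, 221, 617] [493. 119.] rect [492. 124.] [  3. 222.] 8 z30 [685. 190.  30.] z45 [672. 192.  45.]
[345, 16, 158, 27, 585] [420.  29.] rect [423.  28.] [  4. 159.] 81 z30 [615. 261.  30.] z45 [607. 259.  45.]
[339, 28, 139, 222, 23324] [405. 128.] rect [411. 139.] [216. 138.] 88 z30 [612. 187.  30.] z45 [604. 189.  45.]
[241, 81, 33, 86, 2515] [257. 123.] rect [257. 124.] [85. 32.] 90 z30 [487. 200.  30.] z45 [487. 201.  45.]
[233, 203, 46, 120, 4841] [255. 262.] rect [256. 262.] [119.  45.] 90 z30 [476.  65.  30.] z45 [477.  74.  45.]
[488, 264, 24, 40, 456] [502. 288.] rect [506. 287.] [18. 44.] 31 z30 [730.  17.  30.] z45 [715.  30.  45.]
[449, 303, 13, 58, 420] [456. 336.] rect [457. 331.] [11. 57.] 7 z30 [693. -44.  30.] z45 [680. -28.  45.]
[0, 326, 26, 58, 825] [  9. 363.] rect [ 12. 354.] [25. 57.] 0 z30 [181. -51.  30.] z45 [200. -34.  45.]
[156, 151, 60, 39, 1907] [[685.0, 300.0, 24.0], [701.0, 75.0, 24.0], [562.0, 64.0, 24.0], [546.0, 287.0, 24.0]] c [623.7 181.4  24. ] sides [140, 226, 140, 224]
yaw 0.07060378188796884
```

```bash
python3 - <<'E'
from h import *
im=eyes.get_image('wrist'); c=im['color'].astype(int); m=(c.min(2)>200).astype(np.uint8); m[:,:335]=0
k,l,st,ce=cv2.connectedComponentsWithStats(m); i=1+np.argmax(st[1:,4])
cn=cv2.findContours((l==i).astype(np.uint8),0,1)[0][0]; ap=cv2.approxPolyDP(cn,12,True)[:,0]
for p in ap: print(p,onz(im,*p,4).round(),onz(im,*p,28).round())
E
```

```text
[478  27] [677. 264.   4.] [660. 260.  28.]
[340  40] [561. 262.   4.] [555. 258.  28.]
[348 249] [576.  58.   4.] [568.  73.  28.]
[350 231] [577.  80.   4.] [569.  92.  28.]
[458 217] [689.  89.   4.] [671. 100.  28.]
```

Bar 2 is held (width 24). The tray centre is confirmed near (626,170). Carrying the bar to its −y half at (629,125).

Call:
carry_out --moves '[{"tx":0,"ty":0.1,"tz":0,"twist":0,"fingers":0},{"tx":0,"ty":0.13,"tz":0,"twist":0,"fingers":0},{"tx":0,"ty":0.14,"tz":0,"twist":0,"fingers":0},{"tx":0.003,"ty":0.12,"tz":0,"twist":0,"fingers":0},{"tx":0,"ty":0,"tz":0,"twist":0,"fingers":0},{"tx":0,"ty":0,"tz":0.12,"twist":0,"fingers":0},{"tx":0,"ty":0,"tz":0.12,"twist":0,"fingers":0},{"tx":0,"ty":0,"tz":0,"twist":0,"fingers":0}]'

```text
clock: 60.25
eef_pos: [625.7, 124.8, 46.4]
tool_rot: [-3.133, 0.001, 1.503]
force: [0.5, 0.5, 0.2]
width: 24.2
gripper_force: 59.3
```

```bash
python3 - <<'E'
from h import *
s=ctrl.read_state(); print(s['eef_pos'].round(1),s['force'].round(1),s['width'])
im=snap('wrist','w20.png'); g=im['color'].min(2)
c=im['color'].astype(int)
print('inner corners pred',[np.round(proj(im,(626+x+ -y*.07,170+y+x*.07,4))).tolist() for x,y in ((-61,91),(61,91),(61,-91),(-61,-91))])
m=(g>200).astype(np.uint8); k,l,st,ce=cv2.connectedComponentsWithStats(m)
for i in range(1,k):
    if st[i,4]>300: print(st[i].tolist(),ce[i].round())
for v in (40,80,120,160): print(v,g[v,100:420:8].tolist())
E
```

```text
[625.7 124.8  46.4] [0.5 0.5 0.2] 24.157242094385857
inner corners pred [[134.0, 26.0], [336.0, -7.0], [346.0, 261.0], [196.0, 278.0]]
[17, 0, 58, 28, 942] [50.  9.]
[84, 0, 35, 36, 865] [100.  17.]
[117, 0, 93, 16, 415] [158.   6.]
[134, 0, 208, 323, 25453] [273. 137.]
[349, 0, 11, 283, 1002] [354. 130.]
[0, 82, 26, 118, 1201] [  6. 157.]
[122, 184, 25, 114, 1207] [134. 240.]
[418, 246, 22, 30, 481] [429. 261.]
[413, 295, 33, 41, 782] [429. 318.]
40 [124, 127, 114, 91, 93, 192, 132, 223, 221, 222, 224, 226, 226, 228, 229, 230, 232, 233, 233, 235, 234, 235, 236, 236, 236, 236, 235, 235, 234, 235, 90, 121, 39, 42, 41, 41, 43, 42, 42, 44]
80 [83, 127, 121, 25, 95, 91, 114, 114, 116, 115, 116, 117, 118, 117, 118, 119, 119, 119, 122, 120, 120, 120, 240, 241, 241, 240, 239, 238, 237, 233, 90, 97, 92, 42, 41, 43, 41, 41, 41, 43]
120 [65, 125, 125, 115, 27, 121, 91, 103, 111, 115, 114, 114, 115, 114, 117, 116, 116, 116, 116, 117, 114, 242, 242, 242, 242, 242, 241, 241, 240, 239, 97, 88, 168, 41, 42, 41, 41, 41, 41, 40]
160 [68, 136, 125, 124, 96, 27, 107, 91, 91, 110, 112, 112, 112, 111, 112, 112, 111, 111, 112, 110, 111, 113, 111, 244, 243, 244, 242, 242, 240, 238, 110, 89, 202, 41, 42, 42, 41, 42, 42, 40]
```

Call:
carry_out --moves '[{"tx":0,"ty":0.01,"tz":0.07,"twist":0,"fingers":0},{"tx":0,"ty":0,"tz":0.05,"twist":0,"fingers":0},{"tx":0,"ty":0,"tz":0,"twist":0,"fingers":0}]'

```text
clock: 60.68
eef_pos: [631.5, 124.7, 12.3]
tool_rot: [-3.139, 0.0, 1.503]
force: [-0.3, -0.5, -0.7]
width: 24.0
gripper_force: 59.3
```

Call:
carry_out --moves '[{"tx":0,"ty":0,"tz":0.012,"twist":0,"fingers":0},{"tx":0,"ty":0,"tz":0,"twist":0,"fingers":0},{"tx":0,"ty":0,"tz":0,"twist":0,"fingers":0}]'

```text
clock: 61.05
eef_pos: [633.0, 124.8, 10.5]
tool_rot: [3.141, -0.0, 1.503]
force: [-0.0, 0.3, 0.2]
width: 23.7
gripper_force: 59.3
```

Call:
carry_out --moves '[{"tx":0,"ty":0,"tz":0.012,"twist":0,"fingers":0},{"tx":0,"ty":0,"tz":0,"twist":0,"fingers":0}]'

```text
clock: 61.3
eef_pos: [632.5, 124.7, 6.2]
tool_rot: [-3.141, 0.0, 1.503]
force: [0.5, -0.1, -0.9]
width: 23.9
gripper_force: 59.3
```

Call:
carry_out --moves '[{"tx":0,"ty":0,"tz":0.01,"twist":0,"fingers":0},{"tx":0,"ty":0,"tz":0,"twist":0,"fingers":0}]'

```text
clock: 61.55
eef_pos: [633.0, 124.5, 4.7]
tool_rot: [3.141, -0.0, 1.503]
force: [-3.1, 0.6, 8.1]
width: 24.0
gripper_force: 60.1
```

Touching down. Releasing.

Call:
carry_out --moves '[{"tx":0,"ty":0,"tz":0,"twist":0,"fingers":0.32},{"tx":0,"ty":0,"tz":0,"twist":0,"fingers":0.38},{"tx":0,"ty":0,"tz":0,"twist":0,"fingers":0.42},{"tx":0,"ty":0,"tz":0,"twist":0,"fingers":0.42},{"tx":0,"ty":0,"tz":-0.06,"twist":0,"fingers":0.42},{"tx":0,"ty":0,"tz":-0.15,"twist":0,"fingers":0.42},{"tx":0,"ty":0,"tz":-0.2,"twist":0,"fingers":0.42},{"tx":0,"ty":0,"tz":0,"twist":0,"fingers":0.42}]'

```text
clock: 62.55
eef_pos: [636.9, 124.5, 133.1]
tool_rot: [3.13, -0.002, 1.503]
force: [-0.4, 0.3, -1.1]
width: 35.9
gripper_force: 0.0
```

```bash
cat > tb.py <<'E'
from h import *
import sys
s=ctrl.read_state(); print(s['clock'],s['eef_pos'].round(1),s['width'])
for n in ('wrist','top'):
    im=snap(n,f'{n}_{sys.argv[1]}.png'); g=cv2.cvtColor(im['color'],cv2.COLOR_BGR2GRAY)
    q=[proj(im,(626+x-y*.07,170+y+x*.07,4)) for x,y in ((-61,91),(61,91),(61,-91),(-61,-91))]
    m=np.zeros_like(g); cv2.fillPoly(m,[np.array(q).round().astype(int)],1)
    print(n,np.round(q).tolist(),np.percentile(g[m>0],[5,25,50,75,95]))
    for th in (238,250):
        k,l,st,ce=cv2.connectedComponentsWithStats(((g>th)&(m>0)).astype(np.uint8))
        for i in range(1,k):
            if st[i,4]>20:
                cn=cv2.findContours((l==i).astype(np.uint8),0,1)[0][0]; r=cv2.minAreaRect(cn)
                print(th,st[i].tolist(),ce[i].round(),onz(im,*ce[i],17).round(),np.round(r[1]),round(r[2]))
E
python3 tb.py b1
```

```text
62.55 [636.9 124.5 133.1] 35.896812690055796
wrist [[159.0, 51.0], [294.0, 30.0], [310.0, 218.0], [200.0, 232.0]] [ 89.  92. 171. 205. 217.]
238 [239, 181, 24, 45, 891] [251. 203.] [631. 110.  17.] [44. 23.] 90
250 [241, 181, 22, 45, 781] [252. 204.] [632. 109.  17.] [21. 44.] 2
top [[166.0, 189.0], [164.0, 157.0], [211.0, 153.0], [213.0, 185.0]] [ 56.  95. 150. 165. 180.]
```

Call:
carry_out --moves '[{"tx":0.055,"ty":-0.126,"tz":0,"twist":0,"fingers":0.42},{"tx":0.055,"ty":-0.126,"tz":0,"twist":0,"fingers":0.42},{"tx":0.055,"ty":-0.126,"tz":0,"twist":0,"fingers":0.42},{"tx":0.055,"ty":-0.126,"tz":0,"twist":0,"fingers":0.42},{"tx":0,"ty":0,"tz":0.12,"twist":0,"fingers":0.42},{"tx":0,"ty":0,"tz":0,"twist":0,"fingers":0.42},{"tx":0,"ty":0,"tz":0,"twist":0,"fingers":0.42}]'

```text
clock: 63.52
eef_pos: [486.9, 200.1, 90.7]
tool_rot: [3.142, 0.001, 1.502]
force: [0.9, 0.5, 0.2]
width: 36.1
gripper_force: 0.0
```

```bash
python3 - <<'E'
from h import *
s=ctrl.read_state(); e=s['eef_pos']; print(s['clock'],e.round(1),s['width'])
im=snap('wrist','w21.png'); g=im['color'].min(2)
print('tcp at z50',np.round(proj(im,(e[0],e[1],50))),[np.round(proj(im,(e[0]+d*.067,e[1]+d,z))) for d,z in ((34,40),(-34,55))])
for v in range(150,290,8): 
    r=np.where(g[v,225:290]>200)[0]; print(v, (r.min()+225,r.max()+225,len(r)) if len(r) else None)
E
```

```text
63.525 [486.9 200.1  90.7] 36.059196469577905
tcp at z50 [258. 219.] [array([258., 172.]), array([258., 262.])]
150 (np.int64(271), np.int64(289), 19)
158 None
166 None
174 None
182 (np.int64(244), np.int64(271), 28)
190 (np.int64(242), np.int64(273), 32)
198 (np.int64(241), np.int64(273), 33)
206 (np.int64(241), np.int64(272), 32)
214 (np.int64(241), np.int64(273), 33)
222 (np.int64(241), np.int64(273), 33)
230 (np.int64(240), np.int64(273), 34)
238 (np.int64(240), np.int64(273), 34)
246 (np.int64(240), np.int64(272), 33)
254 (np.int64(244), np.int64(269), 26)
262 None
270 None
278 None
286 None
```

Call:
carry_out --moves '[{"tx":0.005,"ty":0,"tz":0.1,"twist":0,"fingers":0.42},{"tx":0,"ty":0,"tz":0.08,"twist":0,"fingers":0.42},{"tx":0,"ty":0,"tz":0,"twist":0,"fingers":0.42},{"tx":0,"ty":0,"tz":0,"twist":0,"fingers":0.42}]'

```text
clock: 64.08
eef_pos: [487.5, 202.1, 37.6]
tool_rot: [3.14, -0.001, 1.502]
force: [1.0, 0.3, 0.7]
width: 36.2
gripper_force: 0.0
```

Call:
carry_out --moves '[{"tx":0,"ty":0,"tz":0.015,"twist":0,"fingers":0.42},{"tx":0,"ty":0,"tz":0,"twist":0,"fingers":0.42},{"tx":0,"ty":0,"tz":0,"twist":0,"fingers":0.42}]'

```text
clock: 64.45
eef_pos: [486.6, 202.4, 32.3]
tool_rot: [3.141, -0.0, 1.503]
force: [1.1, -0.2, -0.2]
width: 36.1
gripper_force: 0.0
```

Call:
carry_out --moves '[{"tx":0,"ty":0,"tz":0.009,"twist":0,"fingers":0.42},{"tx":0,"ty":0,"tz":0,"twist":0,"fingers":0},{"tx":0,"ty":0,"tz":0,"twist":0,"fingers":0},{"tx":0,"ty":0,"tz":0,"twist":0,"fingers":0},{"tx":0,"ty":0,"tz":0,"twist":0,"fingers":0},{"tx":0,"ty":0,"tz":0,"twist":0,"fingers":0}]'

```text
clock: 65.2
eef_pos: [486.6, 202.3, 29.3]
tool_rot: [3.141, -0.0, 1.503]
force: [0.5, 0.7, 0.4]
width: 23.9
gripper_force: 58.8
```

Call:
carry_out --moves '[{"tx":0,"ty":0,"tz":-0.05,"twist":0,"fingers":0},{"tx":0,"ty":0,"tz":-0.12,"twist":0,"fingers":0},{"tx":0,"ty":0,"tz":-0.14,"twist":0,"fingers":0},{"tx":0,"ty":0,"tz":0,"twist":0,"fingers":0},{"tx":0,"ty":0,"tz":0,"twist":0,"fingers":0}]'

```text
clock: 65.82
eef_pos: [485.8, 202.5, 122.4]
tool_rot: [-3.141, -0.0, 1.503]
force: [-0.4, 0.0, 0.1]
width: 23.8
gripper_force: 59.0
```

Call:
carry_out --moves '[{"tx":0.02,"ty":0.1,"tz":0,"twist":0,"fingers":0},{"tx":0.02,"ty":0.12,"tz":0,"twist":0,"fingers":0},{"tx":0.02,"ty":0.12,"tz":0,"twist":0,"fingers":0},{"tx":0.019,"ty":0.11,"tz":0,"twist":0,"fingers":0},{"tx":0,"ty":0,"tz":0,"twist":0,"fingers":0},{"tx":0,"ty":0,"tz":0.12,"twist":0,"fingers":0},{"tx":0,"ty":0,"tz":0.08,"twist":0,"fingers":0},{"tx":0,"ty":0,"tz":0,"twist":0,"fingers":0}]'

```text
clock: 66.82
eef_pos: [619.2, 216.3, 59.4]
tool_rot: [-3.135, 0.002, 1.503]
force: [0.4, 0.3, -1.2]
width: 23.9
gripper_force: 59.1
```

```bash
python3 tb.py b2; python3 - <<'E'
import cv2
g=cv2.imread('pics/wrist_b2.png').min(2)
for v in (60,100,140,180,220,260,300): print(v,g[v,80:430:9].tolist())
E
```

```text
66.825 [619.2 216.3  59.4] 23.922519090512406
wrist [[175.0, 167.0], [337.0, 145.0], [345.0, 336.0], [218.0, 349.0]] [ 54. 119. 168. 239. 255.]
238 [280, 150, 58, 9, 80] [310. 154.] [659. 263.  17.] [ 1. 57.] 83
238 [271, 154, 66, 114, 3673] [311. 210.] [659. 220.  17.] [112.  65.] 88
238 [184, 204, 48, 35, 412] [216. 223.] [587. 215.  17.] [57. 18.] 29
238 [233, 220, 55, 125, 2892] [261. 292.] [617. 149.  17.] [126.  48.] 76
250 [280, 158, 42, 14, 198] [297. 163.] [649. 257.  17.] [11. 40.] 82
250 [333, 162, 2, 19, 21] [333. 170.] [675. 250.  17.] [ 1. 18.] 0
250 [320, 173, 2, 20, 38] [320. 182.] [666. 241.  17.] [19.  1.] 90
250 [234, 284, 54, 61, 1543] [266. 317.] [620. 123.  17.] [58. 47.] 74
top [[166.0, 189.0], [164.0, 157.0], [211.0, 153.0], [213.0, 185.0]] [ 49. 108. 154. 157. 216.]
60 [32, 31, 29, 29, 30, 31, 29, 30, 29, 31, 28, 30, 28, 29, 30, 28, 30, 31, 29, 31, 49, 48, 45, 48, 47, 46, 47, 46, 47, 46, 47, 46, 46, 48, 47, 47, 47, 48, 49]
100 [132, 134, 134, 133, 134, 188, 140, 140, 108, 30, 30, 32, 33, 31, 30, 28, 30, 34, 29, 31, 46, 47, 50, 48, 46, 48, 48, 46, 48, 47, 46, 
[... 234 characters left out ...]
5, 154, 139, 140, 119, 102, 125, 124, 124, 125, 125, 124, 124, 124, 126, 124, 123, 124, 125, 123, 123, 124, 247, 248, 101, 236, 48, 46, 47, 48, 48, 47, 47, 49]
220 [80, 81, 81, 81, 80, 80, 78, 83, 159, 233, 66, 112, 238, 236, 237, 238, 241, 174, 231, 235, 235, 231, 243, 244, 245, 244, 244, 243, 242, 100, 239, 48, 48, 47, 50, 46, 46, 47, 48]
260 [181, 152, 154, 153, 155, 157, 83, 82, 139, 243, 38, 43, 109, 232, 132, 49, 163, 100, 233, 238, 238, 233, 90, 166, 51, 155, 236, 235, 235, 109, 227, 47, 48, 49, 46, 50, 47, 46, 48]
300 [183, 154, 157, 158, 154, 162, 67, 54, 54, 54, 55, 52, 52, 53, 53, 54, 51, 236, 233, 237, 236, 255, 255, 50, 55, 54, 53, 54, 55, 54, 54, 52, 54, 52, 46, 47, 49, 63, 57]
```

Call:
carry_out --moves '[{"tx":0,"ty":0.01,"tz":0.1,"twist":0,"fingers":0},{"tx":0,"ty":0,"tz":0.05,"twist":0,"fingers":0},{"tx":0,"ty":0,"tz":0,"twist":0,"fingers":0},{"tx":0,"ty":0,"tz":0,"twist":0,"fingers":0}]'

```text
clock: 67.42
eef_pos: [626.4, 216.7, 18.3]
tool_rot: [3.14, -0.0, 1.503]
force: [-0.0, 1.3, -1.0]
width: 24.0
gripper_force: 59.1
```

Call:
carry_out --moves '[{"tx":0,"ty":0,"tz":0.015,"twist":0,"fingers":0},{"tx":0,"ty":0,"tz":0,"twist":0,"fingers":0}]'

```text
clock: 67.68
eef_pos: [625.7, 216.7, 12.9]
tool_rot: [-3.142, -0.0, 1.503]
force: [-0.2, 0.9, 0.0]
width: 23.9
gripper_force: 59.1
```

Call:
carry_out --moves '[{"tx":0,"ty":0,"tz":0.01,"twist":0,"fingers":0},{"tx":0,"ty":0,"tz":0,"twist":0,"fingers":0}]'

```text
clock: 67.92
eef_pos: [625.5, 216.6, 9.5]
tool_rot: [-3.141, 0.0, 1.503]
force: [-0.8, 0.1, -1.0]
width: 23.8
gripper_force: 59.1
```

Call:
carry_out --moves '[{"tx":0,"ty":0,"tz":0.01,"twist":0,"fingers":0},{"tx":0,"ty":0,"tz":0,"twist":0,"fingers":0}]'

```text
clock: 68.18
eef_pos: [625.5, 216.5, 6.5]
tool_rot: [-3.141, 0.0, 1.503]
force: [-0.5, 0.3, -0.2]
width: 23.4
gripper_force: 59.1
```

Call:
carry_out --moves '[{"tx":0,"ty":0,"tz":0.007,"twist":0,"fingers":0},{"tx":0,"ty":0,"tz":0,"twist":0,"fingers":0}]'

```text
clock: 68.42
eef_pos: [625.9, 216.5, 5.1]
tool_rot: [3.141, -0.0, 1.503]
force: [-1.4, -0.2, 3.6]
width: 23.7
gripper_force: 59.4
```

Contact at 3.6 N. Release, rise and back off.

Call:
carry_out --moves '[{"tx":0,"ty":0,"tz":0,"twist":0,"fingers":0.32},{"tx":0,"ty":0,"tz":0,"twist":0,"fingers":0.38},{"tx":0,"ty":0,"tz":0,"twist":0,"fingers":0.42},{"tx":0,"ty":0,"tz":0,"twist":0,"fingers":0.42},{"tx":0,"ty":0,"tz":-0.06,"twist":0,"fingers":0.42},{"tx":0,"ty":0,"tz":-0.15,"twist":0,"fingers":0.42},{"tx":0,"ty":0,"tz":-0.2,"twist":0,"fingers":0.42},{"tx":0,"ty":0,"tz":-0.2,"twist":0,"fingers":0.42},{"tx":0.08,"ty":-0.18,"tz":0,"twist":0,"fingers":0.42},{"tx":0.08,"ty":-0.18,"tz":0,"twist":0,"fingers":0.42},{"tx":0,"ty":0,"tz":0,"twist":0,"fingers":0.42},{"tx":0,"ty":0,"tz":0,"twist":0,"fingers":0.42}]'

```text
clock: 69.92
eef_pos: [522.1, 271.7, 189.0]
tool_rot: [3.139, -0.001, 1.503]
force: [0.3, -0.5, -1.0]
width: 36.0
gripper_force: 0.0
```

```bash
python3 tray.py 3; python3 - <<'E'
from h import *
from tr import inS
s=ctrl.read_state(); print(s['clock'],s['eef_pos'].round(1))
for n in ('wrist','top','scene'):
    im=snap(n,f'{n}_end.png'); g=im['color'].min(2)
    q=np.array([proj(im,(626+x-y*.07,170+y+x*.07,4)) for x,y in ((-58,88),(58,88),(58,-88),(-58,-88))]).round().astype(int)
    m=np.zeros_like(g); cv2.fillPoly(m,[q],1); th=np.percentile(g[m>0],50)+ (25 if n!='wrist' else 12)
    k,l,st,ce=cv2.connectedComponentsWithStats(((g>th)&(m>0)).astype(np.uint8)); print(n,q.tolist(),th)
    for i in range(1,k):
        if st[i,4]>15:
            cn=cv2.findContours((l==i).astype(np.uint8),0,1)[0][0]; r=cv2.minAreaRect(cn); b=cv2.boxPoints(r); P=[onz(im,*x,17) for x in b]
            print(st[i].tolist(),onz(im,*r[0],17).round(),'size mm',[round(np.linalg.norm(P[j]-P[j+1])) for j in (0,1)])
    p=np.array([proj(im,inS(y,x,45+(295-y)*.19)) for y,x in [(293,-38),(293,38),(60,38),(60,-38)]]).round().astype(int)
    m[:]=0; cv2.fillPoly(m,[p],1); print('trough whites',int(((g>150)&(m>0)).sum()),m.sum())
for w in ('wrist','top'):
    im=eyes.get_image(w); print(w,'lever exp -35/+35',np.round(proj(im,(454.7,255.9,81))),np.round(proj(im,(529,251,81))))
E
```

```text
[162, 151, 54, 39, 1837] [[687.0, 272.0, 24.0], [701.0, 75.0, 24.0], [566.0, 64.0, 24.0], [552.0, 260.0, 24.0]] c [626.8 167.6  24. ] sides [136, 198, 136, 196]
yaw 0.07060421759714337
69.975 [522.7 271.  188.8]
wrist [[288, 183], [382, 171], [381, 289], [300, 298]] 241.0
[289, 184, 35, 16, 227] [582. 249.  17.] size mm [42, 14]
[331, 192, 23, 51, 946] [626. 209.  17.] size mm [68, 26]
[334, 257, 22, 37, 624] [634. 124.  17.] size mm [56, 26]
trough whites 1846 9576
top [[166, 188], [164, 158], [210, 154], [213, 184]] 177.0
[193, 165, 18, 7, 104] [636. 118.  17.] size mm [64, 23]
[169, 168, 18, 7, 100] [625. 209.  17.] size mm [64, 23]
trough whites 0 1389
scene [[227, 163], [249, 153], [272, 177], [248, 188]] 138.0
[240, 156, 11, 11, 72] [631. 213.  17.] size mm [31, 72]
[252, 168, 10, 12, 79] [638. 125.  17.] size mm [30, 75]
trough whites 0 720
wrist lever exp -35/+35 [190. 210.] [265. 210.]
top lever exp -35/+35 [161. 216.] [163. 195.]
```

```bash
python3 - <<'E'
import cv2
from h import *
im=eyes.get_image('wrist'); g=im['color'].min(2)
print(g[196:226:4,170:286:6]); 
print('post',proj(im,(494.8,297.5,75)),'deck edge exp', proj(im,(497,320,20)))
print(g[120:200:4,200:260:6])
E
```

```text
[[ 44  44  43  42 122 223 203  79 104 120 247 255 217 238 239 243 176 246
   38  51]
 [ 44  44  47  39 115  77 101 116 124 116 255 255 150 224 223 244 128 250
   36  39]
 [ 43  44  44  51  42 113 122 122  79 203 197 198 119  95  93 104  82 199
   40  32]
 [ 44  42  52  79  54 128 102  72  69  90  90 137  69  72  72  72  72  96
   40  29]
 [ 42  42  57  88  57  74  72  74  73  73  75  74  73  75  75  73  74  69
   43  34]
 [ 45  43  40  62 104 123 122 120 114 111 108 110 110 108 108 106 104  96
   42  39]
 [ 42  43  42  75 158 160 154 152 153 153 154 137 145 142 143 145 142  99
   41  42]
 [ 43  40  42  74 159 159 154 154 154 157 157 138 144 143 142 146 148 102
   43  43]]
post (np.float64(226.9307898698251), np.float64(165.59489501582755)) deck edge exp (np.float64(231.48009046785444), np.float64(135.0005037723346))
[[ 29  26  27  28  25  27  28  28  27  28]
 [ 23  25  23  25  25  26  24  26  26  25]
 [129 128 127 118  86  85  86  84 123 121]
 [169 126 128 113 101 101 100  84 128 126]
 [157 123 125  95 165 167 166 108 127 123]
 [123 124 125 122 124 124 126 126 126 124]
 [125 124 124 122 123 125 124 127 125 125]
 [124 124 126 122  80  37  49 125 122 124]
 [125 124 128 125  32  36  35 125 123 124]
 [187 120 126 113  40  39  33 125 122 123]
 [236 237 121  72  41  46  32 127 217 165]
 [236 235 239  79  41  43  34 211 242 242]
 [238 235 236 169  40  40 144 239 241 241]
 [237 237 238 240 175 175 241 239 240 241]
 [223 237 237 237 217 222 240 239 240 241]
 [124 145 215 236 109 115 112 216 241 242]
 [122 123 124 121 158 158 159 185 241 241]
 [185 135 122 124 206 195 198 217 240 240]
 [227 238 240 140  83 255 255 222 241 241]
 [223 203  79 104 120 247 255 217 238 239]]
```

The lever is locked (ball at about px (188,211), the −35° spot), the trough is out and empty, and both bars lie apart on the tray floor. Handing in.

```bash
python3 -c "
from cell import job; print(job.finish_job())"
```

```text
the job is handed in; nothing more can be done
None
```

The job is handed in at about 70 s: there were two bars, and both lie flat and apart on the tray floor, with the trough empty, fully out and locked, and the robot clear; early on, though, while finding the lever, the fingers pressed on it with about 104 N (limits 120 N at the wrist, 40 N for arm or gripper body).

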